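# Empty the sleeve finishing machine and open its oil sight port

## Robot

A 7-joint arm with a two-finger parallel gripper is mounted at the origin on the work surface. World frame = base frame: x ahead of the robot, y to its left, z up, the work surface at z = 0. Lengths are in m, angles in rad, forces in N, time in s.
With the tool pointing down it reaches from about 0.4 to 0.85 m from the base axis. Payload 4.5 kg.
Tool frame: the origin (TCP) lies on the centre line of the jaws, within the pads' length; the fingertips stand 11 mm ahead of it and the grasp point (between the pads) lies 8 mm behind it; z points along the fingers, y is the direction in which the jaws open and shut (so a half turn about z gives the same grasp; the last joint's range is limited). The gripper opens to 88 mm and grips with 3 to 60 N. Pads are 18 mm wide; open, the fingers measure 123 mm over their backs; the gripper's body (75 mm by 187 mm) begins 45 mm behind the grasp point.
Start: joints at [-1.258, 0.689, -0.195, 1.565, 0.157, 0.902, -0.215], TCP at [0.172, 0.601, 0.25] pointing down, gripper open.
Joint ranges: [-3.01, 3.01], [-0.46, 2.08], [-1.47, 1.51], [0.13, 2.56], [-1, 4.14], [0.04, 2.09], [-2.66, 2.66]. Speed limits (rad/s): [2.57, 2.57, 3.14, 3.14, 3.14, 3.14, 3.14].

## Interface

Orientations are given as a unit quaternion [x, y, z, w].
In Python, from plant import r, snapshot gives the robot as it stands.
- The arm moves only by the tool drive_tool, never from a script. Its argument "commands" is a list of rows, each an object of numbers: "wx", "wy", "wz": the turn, a rotation vector about the tool's x, y, z in rad; "dx", "dy", "dz": the shift along the tool's x, y, z in m; "claw": the opening, from 0 (shut) to 1 (fully open). A call has 1 to 12 rows; each row shifts and turns the commanded pose from where the row before left it, along the tool's axes as they then stand; what a row does not reach is not made up. A row lasts 1/10 s, in which the tool goes at most 50 mm and 8.59 degrees, less where a joint would pass 70% of its speed; a pose out of reach is approached as far as the arm can. A call is refused whole if a number of a shift passes 0.05 or a number of a turn 0.15, either way. A call with a gripper value outside its range is refused whole. The fingers move at their own pace and stop on an object; "grip_force" is the grip in N (left out, the last holds). Time passes only in rows, so rows that do not move let the fingers close. It gives the time, the measured TCP pose, the force and the opening at its end, in the units of the state.
- r.get_state(): the state, without advancing time (a new reading comes with each control period).
- snapshot(name): name is "scene" or "top" or "wrist"; returns a dict with "color" (420x560x3 uint8, red, green, blue), "fx", "fy", "cx", "cy" (pixels), "world_to_cam" (4x4, takes a point from world to camera coordinates); the wrist camera has in their place "T_tool_cam" (4x4, takes a point from camera to tool coordinates, whose origin is the TCP and whose axes are the flange's). Camera axes: x right, y up, looking along -z (the intrinsics and any distortion apply to the point x, -y, -z); pixel columns grow to the right and rows downward; lengths in m; the calibration is good to about 2 mm. A picture is of the moment at which its call begins: read the wrist's pose just before it. There is no depth.
- r.finish_job(): hands the job in, once; it reports no verdict.
The state is a dict: "clock": time; "q": joint angles; "qd": joint speeds; "joint_torque": joint torques, N m; "tool_pos": TCP position; "eef_rot": TCP orientation; "contact_force": force on the tool from outside, world axes, zero at the start; "moment": the same for the moment, N m; "opening": opening from 0.0 (shut) to 1.0 (fully open).
Only numpy, scipy, OpenCV 4.12 (cv2) and the standard library are available. Lean on these libraries where they do the work, as an engineer would, in place of code of your own. Each camera call takes 0.05 s, during which the arm holds its last target. There are 200 camera calls.

## Task

Unload the finishing machine: slide every clay sleeve off the open end of its shaft and collect the ones standing in its catch tray, putting them all in the grey tote. Only when all sleeves are in the tote, so that no grit falls in, swing the flat cover on top of the machine all the way aside on its pivot screw and leave it there, so that the oil sight port can be read. Do not disturb the jar, the cup or the wooden block.

Things in the scene. Friction and masses are not known exactly. Their poses are not given: they have to be found in the camera images.
- machine: Bench finishing machine, fixed to the bench. Origin: centre of the housing's underside, on the bench; z up. Grey housing 180 (x) x 200 (y) x 200 mm high, blue motor on its +y side. A level steel shaft sticks out of its -y side at x = 0, 150 mm above the bench, fixed at the housing and open at the other end. In front (-x side) lies its steel catch tray.
- shaft_root (a point): Point on the shaft's axis where the thick hub (52 mm across, 45 mm long, next to the housing) ends and the plain shaft, 22 mm across, begins. Axes as the machine's.
- shaft_tip (a point): Centre of the shaft's open end, 217 mm from shaft_root along the machine's -y; no head or stop there.
- tray_in (a point): Centre of the catch tray's floor, 4 mm above the bench. Tray 120 (x) x 300 (y) mm, walls 4 mm thick, rim 20 mm above the bench; axes as the machine's.
- cover_pivot (a point): Point on the vertical pivot screw of the flat port cover on top of the housing, 210 mm above the bench. Axes as the machine's.
- port (a point): Centre of the round oil sight port (50 mm across its brass rim, dark inside) on top of the housing, 75 mm from the pivot.
- cover_knob (a point): Point on the axis of the black upright round knob on the port cover, 31 mm above the housing's top (200 mm). Knob 18 mm across; it stands 36 mm above the cover, from 211 to 247 mm above the bench. It is 75 mm from the pivot and turns about it with the cover.
- cover (a joint): Swivel angle of the aluminium port cover (disc 64 mm across, 5 mm thick, under the knob) about the vertical pivot screw: 0 = right over the port, growing up to 1.65 rad as it turns clockwise seen from above (the knob goes towards the machine's -x, then +y), where it meets its stop. Light friction (about 1 N at the knob); it stays where it is left.
- tote: Grey open tote, fixed, 260 (x) x 310 (y) x 75 mm high, walls and floor 5 mm thick. Origin: centre of its underside; z up.
- sleeve1_mid (a point): Centre of a fired clay sleeve: six-sided tube 52 mm across the flats, 60 mm across the corners, 64 mm long, six-sided bore 34 mm across flats, about 0.16 kg. Its z axis runs along the bore, its x axis is square to two of the flats (the other flats at 60 degree steps about z). Threaded on the shaft at the start, hanging with its centre 7 mm below the shaft's axis and two flats upright. May be absent.
- sleeve2_mid (a point): Centre of a fired clay sleeve: six-sided tube 52 mm across the flats, 60 mm across the corners, 64 mm long, six-sided bore 34 mm across flats, about 0.16 kg. Its z axis runs along the bore, its x axis is square to two of the flats (the other flats at 60 degree steps about z). Threaded on the shaft at the start, hanging with its centre 7 mm below the shaft's axis and two flats upright. May be absent.
- sleeve3_mid (a point): Centre of a fired clay sleeve: six-sided tube 52 mm across the flats, 60 mm across the corners, 64 mm long, six-sided bore 34 mm across flats, about 0.16 kg. Its z axis runs along the bore, its x axis is square to two of the flats (the other flats at 60 degree steps about z). Threaded on the shaft at the start, hanging with its centre 7 mm below the shaft's axis and two flats upright. May be absent.
- sleeve4_mid (a point): Centre of a fired clay sleeve: six-sided tube 52 mm across the flats, 60 mm across the corners, 64 mm long, six-sided bore 34 mm across flats, about 0.16 kg. Its z axis runs along the bore, its x axis is square to two of the flats (the other flats at 60 degree steps about z). Stands on end in the catch tray at the start. May be absent.
- sleeve5_mid (a point): Centre of a fired clay sleeve: six-sided tube 52 mm across the flats, 60 mm across the corners, 64 mm long, six-sided bore 34 mm across flats, about 0.16 kg. Its z axis runs along the bore, its x axis is square to two of the flats (the other flats at 60 degree steps about z). Stands on end in the catch tray at the start. May be absent.
- sleeve6_mid (a point): Centre of a fired clay sleeve: six-sided tube 52 mm across the flats, 60 mm across the corners, 64 mm long, six-sided bore 34 mm across flats, about 0.16 kg. Its z axis runs along the bore, its x axis is square to two of the flats (the other flats at 60 degree steps about z). Stands on end in the catch tray at the start. May be absent.
- glaze_jar_mid (a point): Bystander: white jar 72 mm across, 110 mm high; the point is half-way up.
- coffee_cup_mid (a point): Bystander: lidded paper-brown cup 80 mm across, 98 mm high; the point is half-way up.
- bat_block_mid (a point): Bystander: wooden block 120 x 45 x 30 mm; the point is its centre.
There are look-alikes about, which are no part of the job. What is shaped like the part that bears sleeve3_mid but green is not meant.

How it is judged:
By the outcome, as a careful person would: the job done as asked, in the order asked, and still so for the second after the job is handed in, with the robot touching nothing.
Of sleeve1, sleeve2, sleeve3 only 2 to 3 are there at a start; the rules pass over those that are not, and their reading is None.
Of sleeve4, sleeve5, sleeve6 only 2 to 3 are there at a start; the rules pass over those that are not, and their reading is None.
At some moment in a run one of sleeve4, sleeve5, sleeve6 may be knocked a few centimetres aside while the robot is not near it.
Once in a run the grip may slacken for a moment while it holds something.
It also fails if it takes over 210 s, if anything falls off the work surface, if the arm or the gripper's body presses on something with over 40 N, if the wrist force passes 120 N, or if a joint passes its speed limit or range.

## Working session

There is one attempt and no reset: what is moved stays moved. The work goes in short steps, Python scripts to look and compute and a tool call to move; the robot and the scene stay as the last step left them, time stands still between calls to the robot, and variables do not carry over. Pictures are saved under pics/ and viewed, on a budget of 14 in all, crops included, one or two more only if the job needs it, and the job is handed in when it is done.

Besides the shell and the picture viewer there is one more tool, called after "Emit:" by a JSON object that holds its "fn" and its "kwargs", one argument or row to a line. drive_tool: Moves the arm, as the interface text tells. Its arguments: {"type":"object","properties":{"commands":{"type":"array","items":{"type":"object","properties":{"wx":{"type":"number"},"wy":{"type":"number"},"wz":{"type":"number"},"dx":{"type":"number"},"dy":{"type":"number"},"dz":{"type":"number"},"claw":{"type":"number"}}}},"grip_force":{"type":"number"}},"required":["commands"]}

```bash
ls; mkdir -p pics
python3 - <<'E'
from plant import r, snapshot
import cv2,numpy as np
s=r.get_state(); print({k:np.round(v,3) for k,v in s.items()})
for n in("scene","top"):
    d=snapshot(n); cv2.imwrite(f"pics/{n}0.png",d["color"][:,:,::-1])
    print(n,d["fx"],d["fy"],d["cx"],d["cy"],np.round(d["world_to_cam"],4).tolist(),[k for k in d])
d=snapshot("wrist");print(d["fx"],d["fy"],d["cx"],d["cy"],np.round(d["T_tool_cam"],4).tolist(),list(d))
E
```

```text
pics
{'clock': np.float64(0.0), 'q': array([-1.258,  0.69 , -0.194,  1.566,  0.157,  0.903, -0.215]), 'qd': array([-0.   , -0.   , -0.   ,  0.001, -0.002,  0.001,  0.001]), 'joint_torque': array([-0.0000e+00, -5.2756e+01, -1.2670e+00, -1.5343e+01, -5.3000e-02,
        7.0000e-03,  0.0000e+00]), 'tool_pos': array([0.172, 0.6  , 0.249]), 'eef_rot': array([ 0.139,  0.99 , -0.001, -0.   ]), 'contact_force': array([ 0.065, -0.053, -0.757]), 'moment': array([ 0.012, -0.013,  0.051]), 'opening': np.float64(0.998)}
scene 469.177045046274 469.177045046274 281.4943038113296 202.32741186576467 [[0.5427, 0.8399, -0.0116, -0.3208], [-0.4356, 0.2932, 0.8511, 0.1163], [0.7182, -0.4568, 0.5249, -1.4697], [0.0, 0.0, 0.0, 1.0]] ['color', 'fx', 'fy', 'cx', 'cy', 'world_to_cam']
top 499.4870640920887 499.4870640920887 281.1206345158246 213.76838024101357 [[0.0265, -0.9995, -0.017, 0.0192], [0.9947, 0.0247, 0.1, -0.5798], [-0.0995, -0.0195, 0.9948, -1.3554], [0.0, 0.0, 0.0, 1.0]] ['color', 'fx', 'fy', 'cx', 'cy', 'world_to_cam']
331.1614135421983 331.1614135421983 274.3232190499483 210.8598229609798 [[0.0009, 0.9494, 0.3142, 0.0811], [1.0, -0.0007, -0.0006, 0.0007], [-0.0003, 0.3142, -0.9494, -0.1347], [0.0, 0.0, 0.0, 1.0]] ['color', 'fx', 'fy', 'cx', 'cy', 'T_tool_cam']
```

View pics/scene0.png

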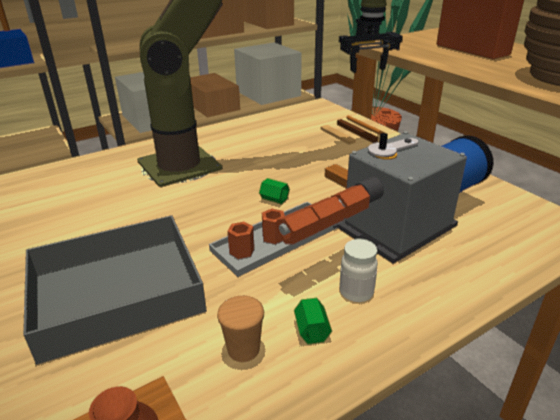

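View pics/top0.png

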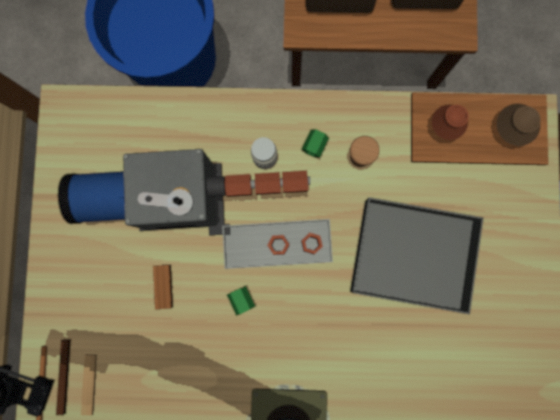

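Scene: three red sleeves on the shaft, at top-view (238,186), (267,184) and (295,182). Two more stand in the tray at (278,245) and (312,243). Look-alikes are the green hexes at (316,143) and (241,300), plus a red pot at (450,120) on the wooden board. The cover knob is at about (178,200), the tote at (417,255).

```bash
cat > h.py <<'E'
import numpy as np, cv2
from plant import r, snapshot
from scipy.spatial.transform import Rotation as R
def cam(d,st=None):
    if "world_to_cam" in d: return np.linalg.inv(d["world_to_cam"])
    T=np.eye(4);T[:3,:3]=R.from_quat(st["eef_rot"]).as_matrix();T[:3,3]=st["tool_pos"]
    return T@d["T_tool_cam"]
def ray(d,C,u,v,z):
    w=C[:3,:3]@np.array([(u-d["cx"])/d["fx"],-(v-d["cy"])/d["fy"],-1]); o=C[:3,3]
    return o+w*(z-o[2])/w[2]
def proj(d,C,p):
    c=np.linalg.inv(C)@np.append(p,1); return d["cx"]+d["fx"]*c[0]/-c[2], d["cy"]-d["fy"]*c[1]/-c[2]
def red(im):
    h=cv2.cvtColor(im,cv2.COLOR_RGB2HSV)
    m=((h[...,0]<10)|(h[...,0]>174))&(h[...,1]>120)&(h[...,2]>60)
    return m.astype(np.uint8)*255
E
python3 - <<'E'
from h import *
d=snapshot("top");C=cam(d)
m=red(d["color"]); c,_=cv2.findContours(m,0,2)
for k in c:
    if cv2.contourArea(k)>60:
        (u,v),sz,a=cv2.minAreaRect(k); print("red",round(u),round(v),np.round(sz),round(a),cv2.contourArea(k),"z.068",np.round(ray(d,C,u,v,.068),3),"z.16",np.round(ray(d,C,u,v,.165),3))
P=lambda n,u,v,z:print(n,np.round(ray(d,C,u,v,z),3))
for n,u,v,z in [("house TL",124,155,.2),("house TR",203,149,.2),("house BR",205,225,.2),("house BL",126,228,.2),("knob top",179,200,.24),("pivot",149,199,.21),
 ("tray TL",225,227,.02),("tray TR",329,221,.02),("tray BR",331,262,.02),("tray BL",226,268,.02),
 ("tote TL",367,200,.075),("tote TR",482,217,.075),("tote BR",470,311,.075),("tote BL",352,292,.075),("jar",263,147,.11),("cup",364,146,.098),("block",162,287,.03),("green",241,300,.05)]:P(n,u,v,z)
big=cv2.resize(d["color"][120:320,100:350],None,fx=3,fy=3,interpolation=2);cv2.imwrite("pics/crop1.png",big[:,:,::-1])
E
```

```text
red 278 244 [17. 18.] 90 246.0 z.068 [0.492 0.039 0.068] z.16 [0.489 0.037 0.165]
red 312 243 [17. 19.] 45 242.5 z.068 [ 0.498 -0.051  0.068] z.16 [ 0.494 -0.047  0.165]
red 237 185 [19. 25.] 87 436.0 z.068 [0.65  0.154 0.068] z.16 [0.635 0.144 0.165]
red 267 183 [19. 24.] 86 396.5 z.068 [0.657 0.074 0.068] z.16 [0.642 0.069 0.165]
red 295 182 [19. 24.] 84 394.5 z.068 [ 0.664 -0.001  0.068] z.16 [ 0.648 -0.001  0.165]
red 450 122 [34. 35.] 90 911.0 z.068 [ 0.838 -0.419  0.068] z.16 [ 0.809 -0.389  0.165]
house TL [0.698 0.423 0.2  ]
house TR [0.718 0.228 0.2  ]
house BR [0.53  0.215 0.2  ]
house BL [0.518 0.407 0.2  ]
knob top [0.585 0.272 0.24 ]
pivot [0.589 0.352 0.21 ]
tray TL [0.539 0.19  0.02 ]
tray TR [ 0.563 -0.099  0.02 ]
tray BR [ 0.45  -0.107  0.02 ]
tray BL [0.426 0.183 0.02 ]
tote TL [ 0.617 -0.196  0.075]
tote TR [ 0.579 -0.501  0.075]
tote BR [ 0.332 -0.467  0.075]
tote BL [ 0.372 -0.159  0.075]
jar [0.747 0.085 0.11 ]
cup [ 0.759 -0.183  0.098]
block [0.369 0.355 0.03 ]
green [0.342 0.135 0.05 ]
```

View pics/crop1.png

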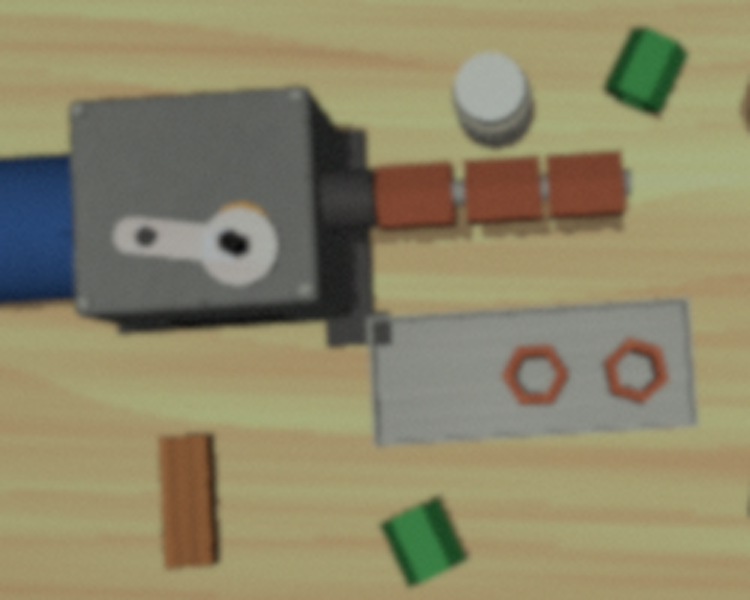

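Inner geometry is consistent: machine yaw is about 0.088, the tray about 0.30 m long, the housing about 0.19 m. The sleeves on the shaft and in the tray are clearly red, so the green ones are ruled out. I'll turn the tool, rise, then go over the outer sleeve.

Emit:
{"fn": "drive_tool", "kwargs": {
  "commands": [
    {"wz":0.15,"dz":-0.01},
    {"wz":0.15,"dz":-0.01},
    {"wz":0.15,"dz":-0.01},
    {"wz":0.15,"dz":-0.01},
    {"wz":0.15,"dz":-0.01},
    {"wz":0.15,"dz":-0.01},
    {"wz":0.15,"dz":-0.01},
    {"wz":0.15,"dz":-0.01}
  ],
  "grip_force": 30
}}

```text
validation failed for argument at $.co...
```

Emit:
{"fn": "drive_tool", "kwargs": {
  "commands": [
    {"dx":-0.04,"dy":0.026},
    {"dx":-0.04,"dy":0.026},
    {"dx":-0.04,"dy":0.026},
    {"dx":-0.04,"dy":0.026},
    {"dx":-0.04,"dy":0.026},
    {"dx":-0.04,"dy":0.026},
    {"dx":-0.04,"dy":0.026},
    {"dx":-0.04,"dy":0.026}
  ]
}}

```text
validation failed for argument at $.co...
```

Emit:
{"fn": "drive_tool", "kwargs": {
  "commands": [
    {"dx":-0.04,"dy":0.026},
    {"dx":-0.04,"dy":0.026},
    {"dx":-0.04,"dy":0.026},
    {"dx":-0.04,"dy":0.026},
    {"dx":-0.04,"dy":0.026},
    {"dx":-0.04,"dy":0.026},
    {"dx":-0.04,"dy":0.026},
    {"dx":-0.04,"dy":0.026},
    {}
  ]
}}

```text
validation failed for argument at $.co...
```

Emit:
{"fn": "drive_tool", "kwargs": {
  "commands": [
    {"wx":0,"wy":0,"wz":0.15,"dx":0,"dy":0,"dz":-0.01,"claw":1}
  ],
  "grip_force": 30
}}

```text
clock: 0.3
tool_pos: [0.1719, 0.5996, 0.2582]
eef_rot: [0.214, 0.977, -0.002, -0.0]
contact_force: [0.3, 0.5, 0.2]
opening: 1.0
```

Emit:
{"fn": "drive_tool", "kwargs": {
  "commands": [
    {"wx":0,"wy":0,"wz":0.15,"dx":0,"dy":0,"dz":-0.01},
    {"wx":0,"wy":0,"wz":0.15,"dx":0,"dy":0,"dz":-0.01},
    {"wx":0,"wy":0,"wz":0.15,"dx":0,"dy":0,"dz":-0.01},
    {"wx":0,"wy":0,"wz":0.15,"dx":0,"dy":0,"dz":-0.01},
    {"wx":0,"wy":0,"wz":0.15,"dx":0,"dy":0,"dz":-0.01},
    {"wx":0,"wy":0,"wz":0.15,"dx":0,"dy":0,"dz":-0.01},
    {"wx":0,"wy":0,"wz":0.15,"dx":0,"dy":0,"dz":-0.01}
  ]
}}

```text
validation failed for argument at $.co...
```

Emit:
{"fn": "drive_tool", "kwargs": {
  "commands": [
    {"claw":1,"wz":0}
  ]
}}

```text
validation failed for argument at $.co...
```

All seven fields are required in every row.

Emit:
{"fn": "drive_tool", "kwargs": {
  "commands": [
    {"wx":0,"wy":0,"wz":0.15,"dx":0,"dy":0,"dz":-0.01,"claw":1},
    {"wx":0,"wy":0,"wz":0.15,"dx":0,"dy":0,"dz":-0.01,"claw":1},
    {"wx":0,"wy":0,"wz":0.15,"dx":0,"dy":0,"dz":-0.01,"claw":1},
    {"wx":0,"wy":0,"wz":0.15,"dx":0,"dy":0,"dz":-0.01,"claw":1},
    {"wx":0,"wy":0,"wz":0.15,"dx":0,"dy":0,"dz":-0.01,"claw":1},
    {"wx":0,"wy":0,"wz":0.15,"dx":0,"dy":0,"dz":-0.01,"claw":1},
    {"wx":0,"wy":0,"wz":0.15,"dx":0,"dy":0,"dz":-0.01,"claw":1},
    {"wx":0,"wy":0,"wz":0,"dx":0,"dy":0,"dz":0,"claw":1}
  ]
}}

```text
clock: 1.1
tool_pos: [0.1721, 0.6016, 0.3309]
eef_rot: [0.674, 0.739, 0.001, -0.0]
contact_force: [0.8, -0.4, -0.9]
opening: 1.002
```

Emit:
{"fn": "drive_tool", "kwargs": {
  "commands": [
    {"wx":0,"wy":0,"wz":0,"dx":-0.04,"dy":0.026,"dz":0,"claw":1},
    {"wx":0,"wy":0,"wz":0,"dx":-0.04,"dy":0.026,"dz":0,"claw":1},
    {"wx":0,"wy":0,"wz":0,"dx":-0.04,"dy":0.026,"dz":0,"claw":1},
    {"wx":0,"wy":0,"wz":0,"dx":-0.04,"dy":0.026,"dz":0,"claw":1},
    {"wx":0,"wy":0,"wz":0,"dx":-0.04,"dy":0.026,"dz":0,"claw":1},
    {"wx":0,"wy":0,"wz":0,"dx":-0.04,"dy":0.026,"dz":0,"claw":1},
    {"wx":0,"wy":0,"wz":0,"dx":-0.04,"dy":0.026,"dz":0,"claw":1},
    {"wx":0,"wy":0,"wz":0,"dx":-0.04,"dy":0.026,"dz":0,"claw":1},
    {"wx":0,"wy":0,"wz":0,"dx":0,"dy":0,"dz":0,"claw":1}
  ]
}}

```text
clock: 2.0
tool_pos: [0.413, 0.2939, 0.3296]
eef_rot: [0.677, 0.736, -0.001, 0.002]
contact_force: [0.2, 0.4, 0.1]
opening: 1.0
```

Emit:
{"fn": "drive_tool", "kwargs": {
  "commands": [
    {"wx":0,"wy":0,"wz":0,"dx":-0.039,"dy":0.026,"dz":0,"claw":1},
    {"wx":0,"wy":0,"wz":0,"dx":-0.039,"dy":0.026,"dz":0,"claw":1},
    {"wx":0,"wy":0,"wz":0,"dx":-0.039,"dy":0.026,"dz":0,"claw":1},
    {"wx":0,"wy":0,"wz":0,"dx":-0.039,"dy":0.026,"dz":0,"claw":1},
    {"wx":0,"wy":0,"wz":0,"dx":-0.039,"dy":0.026,"dz":0,"claw":1},
    {"wx":0,"wy":0,"wz":0,"dx":-0.039,"dy":0.026,"dz":0,"claw":1},
    {"wx":0,"wy":0,"wz":0,"dx":-0.039,"dy":0.026,"dz":0,"claw":1},
    {"wx":0,"wy":0,"wz":0,"dx":-0.039,"dy":0.026,"dz":0,"claw":1},
    {"wx":0,"wy":0,"wz":0,"dx":0,"dy":0,"dz":0,"claw":1}
  ]
}}

```text
clock: 2.9
tool_pos: [0.6466, 0.0019, 0.3284]
eef_rot: [0.676, 0.737, -0.002, 0.002]
contact_force: [0.3, -0.4, -0.3]
opening: 1.001
```

Run:
```python
from h import *
st=r.get_state();d=snapshot("wrist");C=cam(d,st)
print(np.round(st["tool_pos"],4),np.round(R.from_quat(st["eef_rot"]).as_matrix(),3).tolist(),np.round(C[:3,3],3),np.round(st["q"],2))
m=red(d["color"]); c,_=cv2.findContours(m,0,2)
for k in c:
    if cv2.contourArea(k)>300:
        (u,v),sz,a=cv2.minAreaRect(k); print(round(u),round(v),np.round(sz),round(a),"z.068",np.round(ray(d,C,u,v,.068),3),"z.16",np.round(ray(d,C,u,v,.16),3))
cv2.imwrite("pics/w1.png",d["color"][:,:,::-1])
```

```text
[0.6466 0.0019 0.3284] [[-0.086, 0.996, 0.001], [0.996, 0.086, -0.006], [-0.006, 0.001, -1.0]] [0.64  0.085 0.463] [-0.17  0.65  0.17  1.4  -0.11  1.1   0.11]
154 202 [46. 38.] 45 z.068 [ 0.502 -0.049  0.068] z.16 [ 0.534 -0.018  0.16 ]
146 127 [49. 45.] 84 z.068 [0.495 0.042 0.068] z.16 [0.529 0.052 0.16 ]
280 145 [132.  58.] 90 z.068 [0.652 0.034 0.068] z.16 [0.649 0.046 0.16 ]
280 33 [66. 63.] 90 z.068 [0.642 0.152 0.068] z.16 [0.641 0.136 0.16 ]
```

View pics/w1.png

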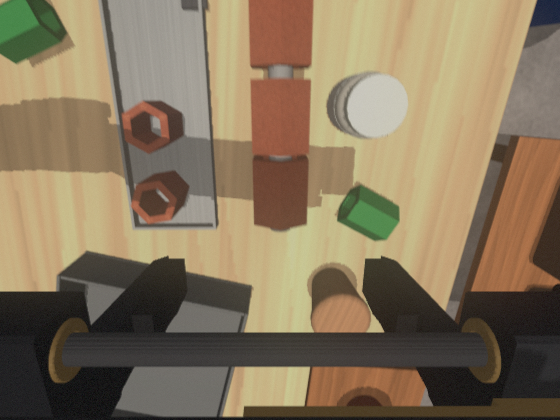

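The wrist view shows the shaft running along column ~280. The outer sleeve spans rows ~157–228, the middle one 80–155 and the inner one up to ~66. The tray sleeves are at (150,127) and (155,202).

Run:
```python
from h import *
st=r.get_state();d=snapshot("wrist");C=cam(d,st)
for n,u,v,z in[("o far",280,158,.165),("o near",280,230,.16),("m far",280,81,.165),("m near",280,155,.165),("i near",281,66,.165),("oL",253,190,.155),("oR",308,190,.155),("mL",250,118,.155),("mR",310,118,.155)]: print(n,np.round(ray(d,C,u,v,z),4))
# tray sleeves: outer hexagon of top face
m=red(d["color"])
for (x0,y0,x1,y1) in [(115,90,195,165),(120,165,195,235)]:
    b=d["color"][y0:y1,x0:x1].astype(int); print(b[:, :, 0].max())
big=cv2.resize(d["color"][90:240,100:220],None,fx=4,fy=4,interpolation=2);cv2.imwrite("pics/w1c.png",big[:,:,::-1])
```

```text
o far [0.648  0.0401 0.165 ]
o near [ 0.6549 -0.0312  0.16  ]
m far [0.6419 0.1044 0.165 ]
m near [0.6478 0.0427 0.165 ]
i near [0.6416 0.116  0.165 ]
oL [0.6255 0.0055 0.155 ]
oR [0.678  0.0103 0.155 ]
mL [0.6181 0.0717 0.155 ]
mR [0.6717 0.0766 0.155 ]
196
200
```

View pics/w1c.png

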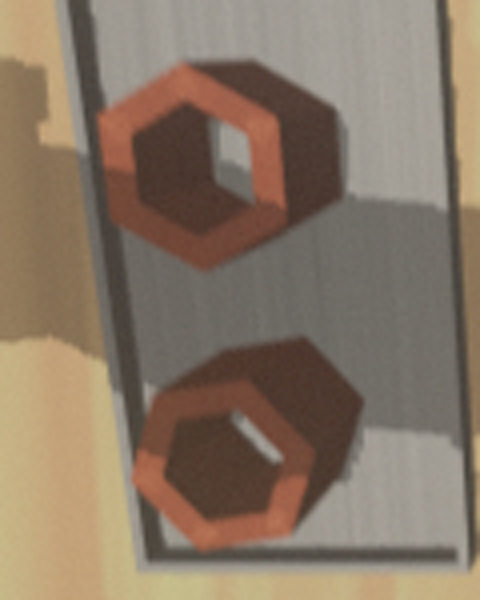

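Outer sleeve centre is about (0.650, 0.004), with a width of 52.5 mm that matches. Descend and grip.

Emit:
{"fn": "drive_tool", "kwargs": {
  "commands": [
    {"wx":0,"wy":0,"wz":0,"dx":0.002,"dy":0.004,"dz":0.035,"claw":1},
    {"wx":0,"wy":0,"wz":0,"dx":0,"dy":0,"dz":0.035,"claw":1},
    {"wx":0,"wy":0,"wz":0,"dx":0,"dy":0,"dz":0.035,"claw":1},
    {"wx":0,"wy":0,"wz":0,"dx":0,"dy":0,"dz":0.035,"claw":1},
    {"wx":0,"wy":0,"wz":0,"dx":0,"dy":0,"dz":0.03,"claw":1},
    {"wx":0,"wy":0,"wz":0,"dx":0,"dy":0,"dz":0.021,"claw":1},
    {"wx":0,"wy":0,"wz":0,"dx":0,"dy":0,"dz":0,"claw":0.7},
    {"wx":0,"wy":0,"wz":0,"dx":0,"dy":0,"dz":0,"claw":0.5},
    {"wx":0,"wy":0,"wz":0,"dx":0,"dy":0,"dz":0,"claw":0.5},
    {"wx":0,"wy":0,"wz":0,"dx":0,"dy":0,"dz":0,"claw":0.5},
    {"wx":0,"wy":0,"wz":0,"dx":0,"dy":0,"dz":0,"claw":0.5}
  ]
}}

```text
clock: 4.1
tool_pos: [0.6495, 0.0125, 0.1401]
eef_rot: [0.674, 0.739, 0.001, 0.001]
contact_force: [0.6, -0.3, 1.8]
opening: 0.592
```

Emit:
{"fn": "drive_tool", "kwargs": {
  "commands": [
    {"wx":0,"wy":0,"wz":0,"dx":0,"dy":0,"dz":0,"claw":0.4},
    {"wx":0,"wy":0,"wz":0,"dx":0,"dy":0,"dz":-0.003,"claw":0.4},
    {"wx":0,"wy":0,"wz":0,"dx":0,"dy":0,"dz":-0.003,"claw":0.4},
    {"wx":0,"wy":0,"wz":0,"dx":0,"dy":0,"dz":0,"claw":0.4}
  ]
}}

```text
clock: 4.5
tool_pos: [0.6477, 0.0119, 0.1447]
eef_rot: [0.674, 0.739, -0.0, -0.0]
contact_force: [0.2, -0.3, -0.6]
opening: 0.588
```

Emit:
{"fn": "drive_tool", "kwargs": {
  "commands": [
    {"wx":0,"wy":0,"wz":0,"dx":-0.01,"dy":0,"dz":0,"claw":0.4},
    {"wx":0,"wy":0,"wz":0,"dx":-0.015,"dy":0,"dz":0,"claw":0.4},
    {"wx":0,"wy":0,"wz":0,"dx":-0.015,"dy":0,"dz":0,"claw":0.4},
    {"wx":0,"wy":0,"wz":0,"dx":0,"dy":0,"dz":0,"claw":0.4}
  ]
}}

```text
clock: 4.9
tool_pos: [0.6517, -0.0334, 0.1448]
eef_rot: [0.676, 0.737, -0.001, 0.001]
contact_force: [-0.4, -0.0, -1.1]
opening: 0.593
```

Emit:
{"fn": "drive_tool", "kwargs": {
  "commands": [
    {"wx":0,"wy":0,"wz":0,"dx":-0.02,"dy":0,"dz":0,"claw":0.4},
    {"wx":0,"wy":0,"wz":0,"dx":-0.03,"dy":0,"dz":0,"claw":0.4},
    {"wx":0,"wy":0,"wz":0,"dx":-0.03,"dy":0,"dz":0,"claw":0.4},
    {"wx":0,"wy":0,"wz":0,"dx":-0.03,"dy":0,"dz":-0.01,"claw":0.4},
    {"wx":0,"wy":0,"wz":0,"dx":-0.03,"dy":0,"dz":-0.01,"claw":0.4},
    {"wx":0,"wy":0,"wz":0,"dx":0,"dy":0,"dz":0,"claw":0.4}
  ]
}}

```text
clock: 5.5
tool_pos: [0.6647, -0.1752, 0.1663]
eef_rot: [0.677, 0.736, -0.001, 0.003]
contact_force: [-1.0, -1.0, -1.4]
opening: 0.588
```

Emit:
{"fn": "drive_tool", "kwargs": {
  "commands": [
    {"wx":0,"wy":0,"wz":0,"dx":-0.03,"dy":-0.02,"dz":0,"claw":0.4},
    {"wx":0,"wy":0,"wz":0,"dx":-0.035,"dy":-0.02,"dz":0,"claw":0.4},
    {"wx":0,"wy":0,"wz":0,"dx":-0.035,"dy":-0.02,"dz":0,"claw":0.4},
    {"wx":0,"wy":0,"wz":0,"dx":-0.035,"dy":-0.02,"dz":0,"claw":0.4},
    {"wx":0,"wy":0,"wz":0,"dx":-0.035,"dy":-0.02,"dz":0,"claw":0.4},
    {"wx":0,"wy":0,"wz":0,"dx":-0.03,"dy":-0.02,"dz":0,"claw":0.4},
    {"wx":0,"wy":0,"wz":0,"dx":-0.03,"dy":-0.02,"dz":0,"claw":0.4},
    {"wx":0,"wy":0,"wz":0.11,"dx":-0.02,"dy":-0.02,"dz":0,"claw":0.4},
    {"wx":0,"wy":0,"wz":0.1,"dx":0,"dy":0,"dz":0,"claw":0.4},
    {"wx":0,"wy":0,"wz":0,"dx":0,"dy":0,"dz":0,"claw":0.4}
  ]
}}

```text
clock: 6.5
tool_pos: [0.5276, -0.431, 0.1644]
eef_rot: [0.748, 0.663, -0.0, -0.0]
contact_force: [-0.3, 0.2, -1.3]
opening: 0.588
```

Emit:
{"fn": "drive_tool", "kwargs": {
  "commands": [
    {"wx":0,"wy":0,"wz":0,"dx":0,"dy":-0.005,"dz":0.035,"claw":0.4},
    {"wx":0,"wy":0,"wz":0,"dx":0,"dy":0,"dz":0.035,"claw":0.4},
    {"wx":0,"wy":0,"wz":0,"dx":0,"dy":0,"dz":0.03,"claw":0.4},
    {"wx":0,"wy":0,"wz":0,"dx":0,"dy":0,"dz":0.018,"claw":0.4},
    {"wx":0,"wy":0,"wz":0,"dx":0,"dy":0,"dz":0.01,"claw":0.4},
    {"wx":0,"wy":0,"wz":0,"dx":0,"dy":0,"dz":0,"claw":0.4}
  ]
}}

```text
clock: 7.1
tool_pos: [0.5233, -0.4323, 0.0403]
eef_rot: [0.747, 0.665, -0.001, 0.002]
contact_force: [-6.5, -0.4, 18.6]
opening: 0.588
```

Emit:
{"fn": "drive_tool", "kwargs": {
  "commands": [
    {"wx":0,"wy":0,"wz":0,"dx":0,"dy":0,"dz":0,"claw":0.7},
    {"wx":0,"wy":0,"wz":0,"dx":0,"dy":0,"dz":0,"claw":0.85},
    {"wx":0,"wy":0,"wz":0,"dx":0,"dy":0,"dz":0,"claw":0.85},
    {"wx":0,"wy":0,"wz":0,"dx":0,"dy":0,"dz":0,"claw":0.85},
    {"wx":0,"wy":0,"wz":0,"dx":0,"dy":0,"dz":-0.03,"claw":0.85},
    {"wx":0,"wy":0,"wz":0,"dx":0,"dy":0,"dz":-0.05,"claw":0.85},
    {"wx":0,"wy":0,"wz":0,"dx":0,"dy":0,"dz":-0.05,"claw":0.85},
    {"wx":0,"wy":0,"wz":0,"dx":0,"dy":0,"dz":-0.05,"claw":0.85},
    {"wx":0,"wy":0,"wz":0,"dx":0,"dy":0,"dz":0,"claw":0.85}
  ]
}}

```text
clock: 8.0
tool_pos: [0.5269, -0.4332, 0.2246]
eef_rot: [0.747, 0.664, 0.001, 0.007]
contact_force: [0.1, -0.5, 0.5]
opening: 0.854
```

```bash
cat > t.py <<'E'
from h import *
d=snapshot("top");C=cam(d)
m=red(d["color"]); c,_=cv2.findContours(m,0,2)
for k in c:
    if cv2.contourArea(k)>60:
        (u,v),sz,a=cv2.minAreaRect(k); print(round(u),round(v),np.round(sz),round(a),cv2.contourArea(k),"z.05",np.round(ray(d,C,u,v,.05),3)[:2],"z.068",np.round(ray(d,C,u,v,.068),3)[:2],"z.16",np.round(ray(d,C,u,v,.165),3)[:2])
E
python3 t.py
python3 - <<'E'
from h import *
st=r.get_state();d=snapshot("wrist");cv2.imwrite("pics/w2.png",d["color"][:,:,::-1])
C=cam(d,st)
print(np.round(st["tool_pos"],3),np.round(st["q"],2))
E
```

```text
278 244 [17. 18.] 90 243.5 z.05 [0.493 0.04 ] z.068 [0.492 0.039] z.16 [0.489 0.037]
312 243 [17. 19.] 50 244.0 z.05 [ 0.499 -0.051] z.068 [ 0.499 -0.05 ] z.16 [ 0.494 -0.046]
456 238 [20. 19.] 72 285.0 z.05 [ 0.523 -0.44 ] z.068 [ 0.522 -0.434] z.16 [ 0.516 -0.402]
237 185 [19. 25.] 85 437.0 z.05 [0.653 0.157] z.068 [0.65  0.155] z.16 [0.635 0.144]
268 184 [19. 23.] 90 392.5 z.05 [0.66  0.073] z.068 [0.657 0.072] z.16 [0.641 0.068]
450 122 [34. 35.] 90 911.5 z.05 [ 0.844 -0.425] z.068 [ 0.838 -0.419] z.16 [ 0.809 -0.389]
[ 0.525 -0.432  0.221] [ 0.56  0.79  0.11  1.43 -0.1   0.91  0.59]
```

View pics/w2.png

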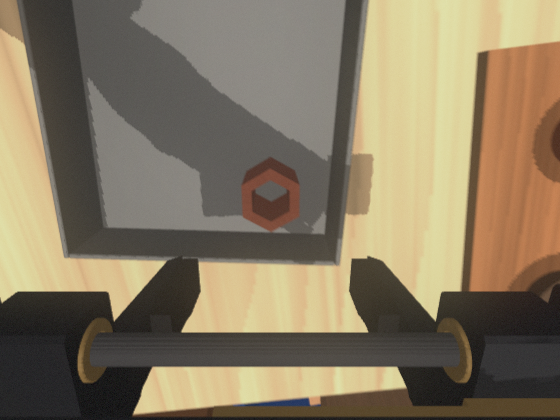

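The sleeve is in the tote, but standing on end: it pitched in the grip, which explains the 18 N on touching down. I'll grip harder and more centrally from now on, and set down a little higher. Now the middle sleeve.

Emit:
{"fn": "drive_tool", "kwargs": {
  "commands": [
    {"wx":0,"wy":0,"wz":-0.1,"dx":0,"dy":0,"dz":0,"claw":1},
    {"wx":0,"wy":0,"wz":-0.11,"dx":0,"dy":0,"dz":0,"claw":1},
    {"wx":0,"wy":0,"wz":0,"dx":0.045,"dy":0.015,"dz":0,"claw":1},
    {"wx":0,"wy":0,"wz":0,"dx":0.045,"dy":0.015,"dz":0,"claw":1},
    {"wx":0,"wy":0,"wz":0,"dx":0.045,"dy":0.015,"dz":0,"claw":1},
    {"wx":0,"wy":0,"wz":0,"dx":0.045,"dy":0.015,"dz":0,"claw":1},
    {"wx":0,"wy":0,"wz":0,"dx":0.045,"dy":0.015,"dz":0,"claw":1},
    {"wx":0,"wy":0,"wz":0,"dx":0.045,"dy":0.015,"dz":0,"claw":1},
    {"wx":0,"wy":0,"wz":0,"dx":0.045,"dy":0.015,"dz":0,"claw":1},
    {"wx":0,"wy":0,"wz":0,"dx":0.045,"dy":0.015,"dz":0,"claw":1}
  ],
  "grip_force": 50
}}

```text
clock: 9.1
tool_pos: [0.6086, -0.0583, 0.2144]
eef_rot: [0.674, 0.739, -0.001, -0.002]
contact_force: [1.3, -0.3, 0.2]
opening: 0.998
```

Emit:
{"fn": "drive_tool", "kwargs": {
  "commands": [
    {"wx":0,"wy":0,"wz":0,"dx":0.045,"dy":0.015,"dz":0,"claw":1},
    {"wx":0,"wy":0,"wz":0,"dx":0.045,"dy":0.015,"dz":0,"claw":1},
    {"wx":0,"wy":0,"wz":0,"dx":0.043,"dy":0.012,"dz":0,"claw":1},
    {"wx":0,"wy":0,"wz":0,"dx":0,"dy":0,"dz":0,"claw":1},
    {"wx":0,"wy":0,"wz":0,"dx":0,"dy":0,"dz":0,"claw":1}
  ]
}}

```text
clock: 9.6
tool_pos: [0.638, 0.0773, 0.2144]
eef_rot: [0.672, 0.74, -0.002, -0.001]
contact_force: [-0.5, -0.6, -0.2]
opening: 0.999
```

Run:
```python
from h import *
st=r.get_state();d=snapshot("wrist");C=cam(d,st)
print(np.round(st["tool_pos"],4),np.round(R.from_quat(st["eef_rot"]).as_matrix(),3).tolist())
st=r.get_state();print(np.round(st["tool_pos"],4))
m=red(d["color"]);cs=range(0,560)
ys,xs=np.where(m>0)
for row in range(20,260,20):
    x=np.where(m[row,200:360]>0)[0]+200
    if len(x): print(row,x.min(),x.max(),np.round(ray(d,C,x.min(),row,.155),4),np.round(ray(d,C,x.max(),row,.155),4))
x=(m[:,262:292]>0).mean(1); e=np.where(np.diff((x>.5).astype(int)))[0]
for v in e: print("edge",v,np.round(ray(d,C,277,v,.165),4))
cv2.imwrite("pics/w3.png",d["color"][:,:,::-1])
```

```text
[0.638  0.0773 0.2144] [[-0.096, 0.995, -0.004], [0.995, 0.096, -0.0], [0.0, -0.004, -1.0]]
[0.6382 0.0749 0.2149]
80 244 338 [0.6133 0.1686 0.155 ] [0.6643 0.1736 0.155 ]
100 244 336 [0.614  0.1583 0.155 ] [0.6648 0.1632 0.155 ]
120 244 335 [0.6147 0.1476 0.155 ] [0.6659 0.1526 0.155 ]
140 245 334 [0.616  0.1365 0.155 ] [0.6671 0.1415 0.155 ]
160 245 333 [0.6168 0.125  0.155 ] [0.6682 0.13   0.155 ]
180 245 332 [0.6176 0.113  0.155 ] [0.6695 0.1181 0.155 ]
200 250 323 [0.6215 0.1009 0.155 ] [0.6659 0.1052 0.155 ]
220 246 329 [0.62   0.0877 0.155 ] [0.6714 0.0927 0.155 ]
240 247 323 [0.6216 0.0743 0.155 ] [0.6696 0.079  0.155 ]
edge 72 [0.6308 0.1736 0.165 ]
edge 194 [0.6373 0.109  0.165 ]
edge 209 [0.6382 0.0999 0.165 ]
edge 305 [0.6446 0.0351 0.165 ]
```

Edges give sleeve lengths of 65 mm, which checks. Middle sleeve centre is (0.646, 0.068), inner (0.640, 0.141). Correct, descend and grip.

Emit:
{"fn": "drive_tool", "kwargs": {
  "commands": [
    {"wx":0,"wy":0,"wz":0,"dx":-0.009,"dy":0.0075,"dz":0,"claw":1},
    {"wx":0,"wy":0,"wz":0,"dx":0,"dy":0,"dz":0.03,"claw":1},
    {"wx":0,"wy":0,"wz":0,"dx":0,"dy":0,"dz":0.03,"claw":1},
    {"wx":0,"wy":0,"wz":0,"dx":0,"dy":0,"dz":0.017,"claw":1},
    {"wx":0,"wy":0,"wz":0,"dx":0,"dy":0,"dz":0,"claw":1}
  ]
}}

```text
clock: 10.15
tool_pos: [0.646, 0.0642, 0.1368]
eef_rot: [0.675, 0.738, -0.003, -0.001]
contact_force: [-0.1, -0.3, -0.4]
opening: 0.999
```

Emit:
{"fn": "drive_tool", "kwargs": {
  "commands": [
    {"wx":0,"wy":0,"wz":0,"dx":0,"dy":0,"dz":0,"claw":0.7},
    {"wx":0,"wy":0,"wz":0,"dx":0,"dy":0,"dz":0,"claw":0.4},
    {"wx":0,"wy":0,"wz":0,"dx":0,"dy":0,"dz":0,"claw":0.4},
    {"wx":0,"wy":0,"wz":0,"dx":0,"dy":0,"dz":0,"claw":0.4},
    {"wx":0,"wy":0,"wz":0,"dx":0,"dy":0,"dz":0,"claw":0.3},
    {"wx":0,"wy":0,"wz":0,"dx":0,"dy":0,"dz":-0.003,"claw":0.3},
    {"wx":0,"wy":0,"wz":0,"dx":0,"dy":0,"dz":-0.004,"claw":0.3},
    {"wx":0,"wy":0,"wz":0,"dx":0,"dy":0,"dz":0,"claw":0.3}
  ]
}}

```text
clock: 10.95
tool_pos: [0.648, 0.0675, 0.1473]
eef_rot: [0.674, 0.739, 0.0, 0.0]
contact_force: [0.7, -1.1, -1.5]
opening: 0.587
```

Emit:
{"fn": "drive_tool", "kwargs": {
  "commands": [
    {"wx":0,"wy":0,"wz":0,"dx":-0.01,"dy":0,"dz":0,"claw":0.3},
    {"wx":0,"wy":0,"wz":0,"dx":-0.02,"dy":0,"dz":0,"claw":0.3},
    {"wx":0,"wy":0,"wz":0,"dx":-0.02,"dy":0,"dz":0,"claw":0.3},
    {"wx":0,"wy":0,"wz":0,"dx":-0.02,"dy":0,"dz":0,"claw":0.3},
    {"wx":0,"wy":0,"wz":0,"dx":-0.02,"dy":0,"dz":0,"claw":0.3},
    {"wx":0,"wy":0,"wz":0,"dx":-0.02,"dy":0,"dz":0,"claw":0.3}
  ]
}}

```text
clock: 11.55
tool_pos: [0.6575, -0.0441, 0.1465]
eef_rot: [0.674, 0.739, -0.0, 0.0]
contact_force: [-0.2, -0.2, -1.3]
opening: 0.584
```

Emit:
{"fn": "drive_tool", "kwargs": {
  "commands": [
    {"wx":0,"wy":0,"wz":0,"dx":-0.025,"dy":0,"dz":0,"claw":0.3},
    {"wx":0,"wy":0,"wz":0,"dx":-0.03,"dy":0,"dz":0,"claw":0.3},
    {"wx":0,"wy":0,"wz":0,"dx":-0.03,"dy":0,"dz":0,"claw":0.3},
    {"wx":0,"wy":0,"wz":0,"dx":-0.025,"dy":0,"dz":0,"claw":0.3},
    {"wx":0,"wy":0,"wz":0,"dx":-0.02,"dy":0,"dz":-0.02,"claw":0.3},
    {"wx":0,"wy":0,"wz":0,"dx":0,"dy":0,"dz":0,"claw":0.3}
  ]
}}

```text
clock: 12.15
tool_pos: [0.6703, -0.1784, 0.1688]
eef_rot: [0.676, 0.737, -0.001, 0.003]
contact_force: [-0.1, -1.5, -0.2]
opening: 0.589
```

Emit:
{"fn": "drive_tool", "kwargs": {
  "commands": [
    {"wx":0,"wy":0,"wz":0,"dx":-0.025,"dy":-0.025,"dz":0,"claw":0.3},
    {"wx":0,"wy":0,"wz":0,"dx":-0.025,"dy":-0.025,"dz":0,"claw":0.3},
    {"wx":0,"wy":0,"wz":0,"dx":-0.025,"dy":-0.025,"dz":0,"claw":0.3},
    {"wx":0,"wy":0,"wz":0,"dx":-0.025,"dy":-0.025,"dz":0,"claw":0.3},
    {"wx":0,"wy":0,"wz":0,"dx":-0.025,"dy":-0.025,"dz":0,"claw":0.3},
    {"wx":0,"wy":0,"wz":0.11,"dx":-0.024,"dy":-0.024,"dz":0,"claw":0.3},
    {"wx":0,"wy":0,"wz":0.1,"dx":0,"dy":0,"dz":0,"claw":0.3},
    {"wx":0,"wy":0,"wz":0,"dx":0,"dy":0,"dz":0,"claw":0.3}
  ]
}}

```text
clock: 12.95
tool_pos: [0.5344, -0.3334, 0.1662]
eef_rot: [0.748, 0.664, -0.0, -0.0]
contact_force: [1.3, 0.6, -2.7]
opening: 0.587
```

Emit:
{"fn": "drive_tool", "kwargs": {
  "commands": [
    {"wx":0,"wy":0,"wz":0,"dx":0,"dy":0,"dz":0.035,"claw":0.3},
    {"wx":0,"wy":0,"wz":0,"dx":0,"dy":0,"dz":0.035,"claw":0.3},
    {"wx":0,"wy":0,"wz":0,"dx":0,"dy":0,"dz":0.03,"claw":0.3},
    {"wx":0,"wy":0,"wz":0,"dx":0,"dy":0,"dz":0.018,"claw":0.3},
    {"wx":0,"wy":0,"wz":0,"dx":0,"dy":0,"dz":0.005,"claw":0.3},
    {"wx":0,"wy":0,"wz":0,"dx":0,"dy":0,"dz":0,"claw":0.3}
  ]
}}

```text
clock: 13.55
tool_pos: [0.5356, -0.3319, 0.043]
eef_rot: [0.746, 0.665, 0.0, -0.001]
contact_force: [-0.3, 0.5, -1.0]
opening: 0.585
```

Run:
```python
from h import *
st=r.get_state();d=snapshot("wrist");print(np.round(st["tool_pos"],4),np.round(st["contact_force"],1))
cv2.imwrite("pics/w4.png",d["color"][:,:,::-1])
```

```text
[ 0.5356 -0.3319  0.043 ] [-0.3  0.5 -1. ]
```

View pics/w4.png

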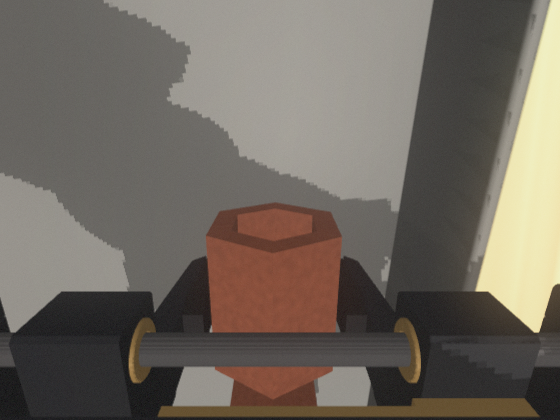

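The sleeve is level this time, still held just above the floor. Lower 9 mm and release.

Emit:
{"fn": "drive_tool", "kwargs": {
  "commands": [
    {"wx":0,"wy":0,"wz":0,"dx":0,"dy":0,"dz":0.005,"claw":0.3},
    {"wx":0,"wy":0,"wz":0,"dx":0,"dy":0,"dz":0.004,"claw":0.3},
    {"wx":0,"wy":0,"wz":0,"dx":0,"dy":0,"dz":0,"claw":0.65},
    {"wx":0,"wy":0,"wz":0,"dx":0,"dy":0,"dz":0,"claw":0.85},
    {"wx":0,"wy":0,"wz":0,"dx":0,"dy":0,"dz":0,"claw":0.85},
    {"wx":0,"wy":0,"wz":0,"dx":0,"dy":0,"dz":0,"claw":0.85},
    {"wx":0,"wy":0,"wz":0,"dx":0,"dy":0,"dz":-0.02,"claw":0.85},
    {"wx":0,"wy":0,"wz":0,"dx":0,"dy":0,"dz":-0.05,"claw":0.85},
    {"wx":0,"wy":0,"wz":0,"dx":0,"dy":0,"dz":-0.05,"claw":0.85},
    {"wx":0,"wy":0,"wz":0,"dx":0,"dy":0,"dz":-0.05,"claw":0.85},
    {"wx":0,"wy":0,"wz":0,"dx":0,"dy":0,"dz":-0.02,"claw":0.85},
    {"wx":0,"wy":0,"wz":0,"dx":0,"dy":0,"dz":0,"claw":0.85}
  ]
}}

```text
clock: 14.8
tool_pos: [0.537, -0.335, 0.229]
eef_rot: [0.748, 0.664, 0.001, 0.004]
contact_force: [-0.3, 0.3, 0.8]
opening: 0.848
```

```bash
python3 t.py
```

```text
278 244 [17. 18.] 90 243.0 z.05 [0.493 0.04 ] z.068 [0.492 0.039] z.16 [0.489 0.037]
312 243 [17. 19.] 45 241.5 z.05 [ 0.499 -0.052] z.068 [ 0.498 -0.051] z.16 [ 0.494 -0.047]
414 239 [26. 20.] 9 443.5 z.05 [ 0.518 -0.326] z.068 [ 0.517 -0.322] z.16 [ 0.512 -0.298]
237 185 [19. 26.] 86 439.0 z.05 [0.653 0.157] z.068 [0.65  0.155] z.16 [0.635 0.144]
450 122 [33. 35.] 90 904.0 z.05 [ 0.845 -0.425] z.068 [ 0.84  -0.419] z.16 [ 0.811 -0.389]
```

Emit:
{"fn": "drive_tool", "kwargs": {
  "commands": [
    {"wx":0,"wy":0,"wz":-0.1,"dx":0,"dy":0,"dz":0,"claw":1},
    {"wx":0,"wy":0,"wz":-0.11,"dx":0,"dy":0,"dz":0,"claw":1},
    {"wx":0,"wy":0,"wz":0,"dx":0.042,"dy":0.013,"dz":0,"claw":1},
    {"wx":0,"wy":0,"wz":0,"dx":0.042,"dy":0.013,"dz":0,"claw":1},
    {"wx":0,"wy":0,"wz":0,"dx":0.042,"dy":0.013,"dz":0,"claw":1},
    {"wx":0,"wy":0,"wz":0,"dx":0.042,"dy":0.013,"dz":0,"claw":1},
    {"wx":0,"wy":0,"wz":0,"dx":0.042,"dy":0.013,"dz":0,"claw":1},
    {"wx":0,"wy":0,"wz":0,"dx":0.042,"dy":0.013,"dz":0,"claw":1},
    {"wx":0,"wy":0,"wz":0,"dx":0.042,"dy":0.013,"dz":0,"claw":1},
    {"wx":0,"wy":0,"wz":0,"dx":0.042,"dy":0.013,"dz":0,"claw":1}
  ]
}}

```text
clock: 15.85
tool_pos: [0.6066, 0.0123, 0.2226]
eef_rot: [0.674, 0.739, -0.001, -0.001]
contact_force: [0.3, 0.1, -0.6]
opening: 0.998
```

Emit:
{"fn": "drive_tool", "kwargs": {
  "commands": [
    {"wx":0,"wy":0,"wz":0,"dx":0.042,"dy":0.014,"dz":0,"claw":1},
    {"wx":0,"wy":0,"wz":0,"dx":0.042,"dy":0.014,"dz":0,"claw":1},
    {"wx":0,"wy":0,"wz":0,"dx":0.042,"dy":0.014,"dz":0,"claw":1},
    {"wx":0,"wy":0,"wz":0,"dx":0,"dy":0,"dz":0,"claw":1},
    {"wx":0,"wy":0,"wz":0,"dx":0,"dy":0,"dz":0,"claw":1}
  ]
}}

```text
clock: 16.35
tool_pos: [0.6366, 0.1411, 0.2224]
eef_rot: [0.673, 0.74, -0.002, -0.001]
contact_force: [0.0, -0.6, -0.4]
opening: 1.001
```

```bash
python3 - <<'E'
from h import *
st=r.get_state();d=snapshot("wrist");C=cam(d,st)
P=[st["tool_pos"]]
m=red(d["color"])
for row in (230,250,270):
    x=np.where(m[row,200:360]>0)[0]+200
    if len(x): print(row,x.min(),x.max(),np.round(ray(d,C,x.min(),row,.155),4),np.round(ray(d,C,x.max(),row,.155),4))
x=(m[:,262:292]>0).mean(1); e=np.where(np.diff((x>.5).astype(int)))[0]
for v in e: print("edge",v,np.round(ray(d,C,277,v,.165),4))
print(np.round(P,4),np.round(r.get_state()["tool_pos"],4))
E
python3 t.py|grep -v 811
```

```text
230 241 319 [0.6154 0.1412 0.155 ] [0.6663 0.1461 0.155 ]
250 243 316 [0.6177 0.127  0.155 ] [0.6663 0.1317 0.155 ]
270 243 307 [0.6187 0.112  0.155 ] [0.6622 0.1163 0.155 ]
edge 189 [0.6359 0.1736 0.165 ]
edge 273 [0.6414 0.1175 0.165 ]
[[0.6366 0.1411 0.2224]] [0.6369 0.1388 0.2229]
278 244 [17. 18.] 90 243.0 z.05 [0.493 0.04 ] z.068 [0.492 0.039] z.16 [0.489 0.037]
312 243 [17. 19.] 45 240.5 z.05 [ 0.499 -0.052] z.068 [ 0.498 -0.051] z.16 [ 0.494 -0.047]
456 238 [18. 21.] 90 309.0 z.05 [ 0.523 -0.439] z.068 [ 0.522 -0.433] z.16 [ 0.516 -0.401]
414 239 [26. 20.] 8 453.0 z.05 [ 0.519 -0.327] z.068 [ 0.518 -0.322] z.16 [ 0.512 -0.298]
```

Emit:
{"fn": "drive_tool", "kwargs": {
  "commands": [
    {"wx":0,"wy":0,"wz":0,"dx":0.001,"dy":0.004,"dz":0,"claw":1},
    {"wx":0,"wy":0,"wz":0,"dx":0,"dy":0,"dz":0.03,"claw":1},
    {"wx":0,"wy":0,"wz":0,"dx":0,"dy":0,"dz":0.03,"claw":1},
    {"wx":0,"wy":0,"wz":0,"dx":0,"dy":0,"dz":0.025,"claw":1},
    {"wx":0,"wy":0,"wz":0,"dx":0,"dy":0,"dz":0,"claw":1}
  ]
}}

```text
clock: 16.95
tool_pos: [0.6394, 0.1392, 0.1362]
eef_rot: [0.675, 0.738, -0.003, -0.002]
contact_force: [-1.0, -0.6, -0.3]
opening: 1.003
```

Emit:
{"fn": "drive_tool", "kwargs": {
  "commands": [
    {"wx":0,"wy":0,"wz":0,"dx":0,"dy":0,"dz":0,"claw":0.7},
    {"wx":0,"wy":0,"wz":0,"dx":0,"dy":0,"dz":0,"claw":0.4},
    {"wx":0,"wy":0,"wz":0,"dx":0,"dy":0,"dz":0,"claw":0.4},
    {"wx":0,"wy":0,"wz":0,"dx":0,"dy":0,"dz":0,"claw":0.4},
    {"wx":0,"wy":0,"wz":0,"dx":0,"dy":0,"dz":0,"claw":0.3},
    {"wx":0,"wy":0,"wz":0,"dx":0,"dy":0,"dz":-0.003,"claw":0.3},
    {"wx":0,"wy":0,"wz":0,"dx":0,"dy":0,"dz":-0.004,"claw":0.3},
    {"wx":0,"wy":0,"wz":0,"dx":0,"dy":0,"dz":0,"claw":0.3}
  ]
}}

```text
clock: 17.75
tool_pos: [0.6422, 0.1413, 0.1473]
eef_rot: [0.674, 0.739, 0.0, 0.0]
contact_force: [-0.1, -0.1, -1.5]
opening: 0.588
```

Emit:
{"fn": "drive_tool", "kwargs": {
  "commands": [
    {"wx":0,"wy":0,"wz":0,"dx":-0.01,"dy":0,"dz":0,"claw":0.3},
    {"wx":0,"wy":0,"wz":0,"dx":-0.02,"dy":0,"dz":0,"claw":0.3},
    {"wx":0,"wy":0,"wz":0,"dx":-0.02,"dy":0,"dz":0,"claw":0.3},
    {"wx":0,"wy":0,"wz":0,"dx":-0.02,"dy":0,"dz":0,"claw":0.3},
    {"wx":0,"wy":0,"wz":0,"dx":-0.02,"dy":0,"dz":0,"claw":0.3},
    {"wx":0,"wy":0,"wz":0,"dx":-0.02,"dy":0,"dz":0,"claw":0.3}
  ]
}}

```text
clock: 18.35
tool_pos: [0.6518, 0.0296, 0.1465]
eef_rot: [0.674, 0.739, -0.0, 0.0]
contact_force: [0.9, -1.2, -2.5]
opening: 0.587
```

Emit:
{"fn": "drive_tool", "kwargs": {
  "commands": [
    {"wx":0,"wy":0,"wz":0,"dx":-0.02,"dy":0,"dz":0,"claw":0.3},
    {"wx":0,"wy":0,"wz":0,"dx":-0.025,"dy":0,"dz":0,"claw":0.3},
    {"wx":0,"wy":0,"wz":0,"dx":-0.025,"dy":0,"dz":0,"claw":0.3},
    {"wx":0,"wy":0,"wz":0,"dx":-0.025,"dy":0,"dz":0,"claw":0.3},
    {"wx":0,"wy":0,"wz":0,"dx":-0.03,"dy":0,"dz":0,"claw":0.3},
    {"wx":0,"wy":0,"wz":0,"dx":-0.03,"dy":0,"dz":0,"claw":0.3},
    {"wx":0,"wy":0,"wz":0,"dx":-0.025,"dy":0,"dz":-0.01,"claw":0.3},
    {"wx":0,"wy":0,"wz":0,"dx":-0.025,"dy":0,"dz":-0.01,"claw":0.3},
    {"wx":0,"wy":0,"wz":0,"dx":0,"dy":0,"dz":0,"claw":0.3}
  ]
}}

```text
clock: 19.25
tool_pos: [0.6705, -0.1805, 0.1681]
eef_rot: [0.677, 0.736, -0.001, 0.003]
contact_force: [0.0, -1.2, -2.3]
opening: 0.584
```

```bash
python3 -c "
from h import *
st=[r.get_state()['tool_pos'] for _ in range(1)];d=snapshot('wrist');st.append(r.get_state()['tool_pos']);print(np.round(st,4))
m=red(d['color']);print(cv2.minAreaRect(np.argwhere(m[150:,180:380]>0)[:,::-1].astype(np.float32)+[180,150] if 0 else (np.argwhere(m>0)[:,::-1]).astype(np.float32)))
for row in range(170,340,20):
  x=np.where(m[row]>0)[0]
  if len(x): print(row,x.min(),x.max())
"; python3 t.py
```

```text
[[ 0.6705 -0.1805  0.1681]
 [ 0.6703 -0.1767  0.1671]]
((193.35565185546875, 166.86944580078125), (490.1354675292969, 180.73995971679688), 57.1518669128418)
210 223 315
230 209 337
250 207 339
270 208 338
290 209 337
310 211 336
330 212 334
278 244 [17. 18.] 90 244.0 z.05 [0.493 0.04 ] z.068 [0.492 0.039] z.16 [0.489 0.037]
312 243 [17. 19.] 45 245.0 z.05 [ 0.499 -0.052] z.068 [ 0.498 -0.051] z.16 [ 0.494 -0.047]
456 238 [18. 21.] 90 304.0 z.05 [ 0.523 -0.439] z.068 [ 0.522 -0.433] z.16 [ 0.516 -0.401]
414 239 [25. 20.] 8 411.0 z.05 [ 0.518 -0.328] z.068 [ 0.517 -0.324] z.16 [ 0.512 -0.3  ]
355 174 [20.  7.] 84 92.0 z.05 [ 0.692 -0.167] z.068 [ 0.688 -0.165] z.16 [ 0.67  -0.152]
450 122 [34. 35.] 90 909.5 z.05 [ 0.844 -0.425] z.068 [ 0.838 -0.419] z.16 [ 0.809 -0.389]
```

Emit:
{"fn": "drive_tool", "kwargs": {
  "commands": [
    {"wx":0,"wy":0,"wz":0,"dx":-0.011,"dy":-0.026,"dz":0,"claw":0.3},
    {"wx":0,"wy":0,"wz":0,"dx":-0.011,"dy":-0.026,"dz":0,"claw":0.3},
    {"wx":0,"wy":0,"wz":0,"dx":-0.011,"dy":-0.026,"dz":0,"claw":0.3},
    {"wx":0,"wy":0,"wz":0,"dx":-0.011,"dy":-0.026,"dz":0,"claw":0.3},
    {"wx":0,"wy":0,"wz":0.11,"dx":-0.011,"dy":-0.025,"dz":0,"claw":0.3},
    {"wx":0,"wy":0,"wz":0.1,"dx":0,"dy":0,"dz":0,"claw":0.3},
    {"wx":0,"wy":0,"wz":0,"dx":0,"dy":0,"dz":0.035,"claw":0.3},
    {"wx":0,"wy":0,"wz":0,"dx":0,"dy":0,"dz":0.035,"claw":0.3},
    {"wx":0,"wy":0,"wz":0,"dx":0,"dy":0,"dz":0.03,"claw":0.3},
    {"wx":0,"wy":0,"wz":0,"dx":0,"dy":0,"dz":0.02,"claw":0.3},
    {"wx":0,"wy":0,"wz":0,"dx":0,"dy":0,"dz":0.005,"claw":0.3},
    {"wx":0,"wy":0,"wz":0,"dx":0,"dy":0,"dz":0,"claw":0.3}
  ]
}}

```text
clock: 20.55
tool_pos: [0.5471, -0.2377, 0.041]
eef_rot: [0.747, 0.665, -0.0, -0.001]
contact_force: [-0.2, -0.0, -2.3]
opening: 0.583
```

Emit:
{"fn": "drive_tool", "kwargs": {
  "commands": [
    {"wx":0,"wy":0,"wz":0,"dx":0,"dy":0,"dz":0.005,"claw":0.3},
    {"wx":0,"wy":0,"wz":0,"dx":0,"dy":0,"dz":0.003,"claw":0.3},
    {"wx":0,"wy":0,"wz":0,"dx":0,"dy":0,"dz":0,"claw":0.65},
    {"wx":0,"wy":0,"wz":0,"dx":0,"dy":0,"dz":0,"claw":0.85},
    {"wx":0,"wy":0,"wz":0,"dx":0,"dy":0,"dz":0,"claw":0.85},
    {"wx":0,"wy":0,"wz":0,"dx":0,"dy":0,"dz":0,"claw":0.85},
    {"wx":0,"wy":0,"wz":0,"dx":0,"dy":0,"dz":-0.02,"claw":0.85},
    {"wx":0,"wy":0,"wz":0,"dx":0,"dy":0,"dz":-0.05,"claw":0.85},
    {"wx":0,"wy":0,"wz":0,"dx":0,"dy":0,"dz":-0.05,"claw":0.85},
    {"wx":0,"wy":0,"wz":0,"dx":0,"dy":0,"dz":-0.05,"claw":0.85},
    {"wx":0,"wy":0,"wz":0,"dx":0,"dy":0,"dz":-0.02,"claw":0.85},
    {"wx":0,"wy":0,"wz":0,"dx":0,"dy":0,"dz":0,"claw":0.85}
  ]
}}

```text
clock: 21.75
tool_pos: [0.5494, -0.2402, 0.2277]
eef_rot: [0.748, 0.664, 0.002, 0.004]
contact_force: [-0.5, -0.1, 0.6]
opening: 0.851
```

```bash
python3 t.py
python3 - <<'E'
from h import *
d=snapshot("wrist")
q=np.array([.676,.737,-.002,.002]);st=dict(tool_pos=np.array([.6466,.0019,.3284]),eef_rot=q/np.linalg.norm(q))
C=cam(d,st)
for V in ([(183,62),(278,120),(287,205),(205,270),(110,215),(98,120)],[(160,390),(248,380),(315,455),(292,532),(205,550),(135,478)]):
    P=np.array([ray(d,C,100+(u+.5)/4,90+(v+.5)/4,.068)[:2] for u,v in V]); c=P.mean(0)
    a=np.degrees(np.arctan2(*(P-c)[:,::-1].T)); print(np.round(c,4),np.round(np.linalg.norm(P-c,axis=1)*1e3,1),np.round(a,0),"corner mod60",np.round(a%60,0))
E
```

```text
278 244 [17. 18.] 90 242.5 z.05 [0.493 0.04 ] z.068 [0.492 0.039] z.16 [0.489 0.037]
312 243 [17. 19.] 45 241.5 z.05 [ 0.499 -0.052] z.068 [ 0.498 -0.051] z.16 [ 0.494 -0.047]
462 240 [ 7. 17.] 24 60.5 z.05 [ 0.518 -0.457] z.068 [ 0.517 -0.45 ] z.16 [ 0.511 -0.417]
377 233 [21. 20.] 8 332.5 z.05 [ 0.532 -0.227] z.068 [ 0.531 -0.224] z.16 [ 0.524 -0.207]
450 122 [34. 35.] 90 906.5 z.05 [ 0.844 -0.425] z.068 [ 0.838 -0.419] z.16 [ 0.809 -0.389]
[0.4977 0.0366] [29.  29.  28.3 30.1 29.7 29. ] [  94.   32.  -18.  -85. -147.  158.] corner mod60 [34. 32. 42. 35. 33. 38.]
[ 0.5047 -0.0544] [29.9 29.1 28.3 29.  30.1 29.3] [ 131.   75.   12.  -45. -104. -167.] corner mod60 [11. 15. 12. 15. 16. 13.]
```

Emit:
{"fn": "drive_tool", "kwargs": {
  "commands": [
    {"wx":0,"wy":0,"wz":0,"dx":0.036,"dy":-0.013,"dz":0,"claw":1},
    {"wx":0,"wy":0,"wz":0,"dx":0.036,"dy":-0.014,"dz":0,"claw":1},
    {"wx":0,"wy":0,"wz":0,"dx":0.036,"dy":-0.014,"dz":0,"claw":1},
    {"wx":0,"wy":0,"wz":0,"dx":0.036,"dy":-0.013,"dz":0,"claw":1},
    {"wx":0,"wy":0,"wz":0.08,"dx":0.036,"dy":-0.013,"dz":0,"claw":1},
    {"wx":0,"wy":0,"wz":0.087,"dx":0,"dy":0,"dz":0,"claw":1},
    {"wx":0,"wy":0,"wz":0,"dx":0,"dy":0,"dz":0,"claw":1},
    {"wx":0,"wy":0,"wz":0,"dx":0,"dy":0,"dz":0,"claw":1}
  ]
}}

```text
clock: 22.65
tool_pos: [0.5015, -0.0531, 0.2227]
eef_rot: [0.8, 0.6, -0.001, -0.0]
contact_force: [0.1, -0.3, 0.1]
opening: 0.999
```

```bash
python3 - <<'E'
from h import *
st=r.get_state();d=snapshot("wrist");s2=r.get_state()
print(np.round([st["tool_pos"],s2["tool_pos"]],4),np.round(st["eef_rot"],4).tolist())
cv2.imwrite("pics/w5.png",d["color"][:,:,::-1])
E
python3 t.py
```

```text
[[ 0.5015 -0.0531  0.2227]
 [ 0.5016 -0.0535  0.2229]] [0.8, 0.6, -0.0011, -0.0003]
278 244 [17. 18.] 90 244.0 z.05 [0.493 0.04 ] z.068 [0.492 0.039] z.16 [0.489 0.037]
456 238 [18. 21.] 90 303.0 z.05 [ 0.523 -0.439] z.068 [ 0.522 -0.433] z.16 [ 0.516 -0.401]
414 239 [26. 19.] 8 451.5 z.05 [ 0.518 -0.327] z.068 [ 0.517 -0.322] z.16 [ 0.512 -0.298]
379 233 [25. 19.] 7 422.5 z.05 [ 0.531 -0.233] z.068 [ 0.53 -0.23] z.16 [ 0.523 -0.213]
450 122 [33. 35.] 90 902.5 z.05 [ 0.845 -0.425] z.068 [ 0.84  -0.419] z.16 [ 0.811 -0.389]
```

View pics/w5.png

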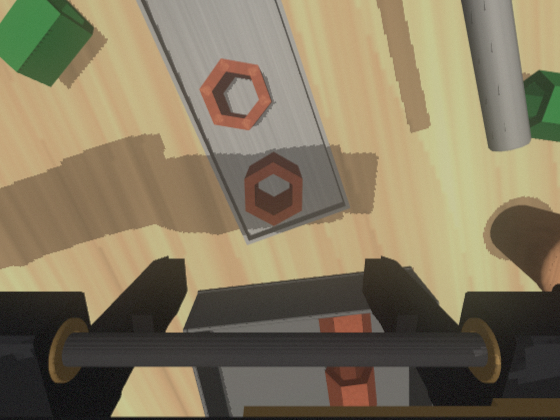

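The wrist view shows the near tray sleeve with its top face centred at (274,196) and flats square to the jaws. The other sleeve is at (237,94), and the tote sleeves are visible below.

Run:
```python
from h import *
st=r.get_state();d=snapshot("wrist");C=cam(d,st)
for V in ([(274,167),(302,181),(301,210),(273,225),(246,210),(246,182)],[(232,58),(264,66),(271,98),(245,128),(213,122),(202,92)]):
    P=np.array([ray(d,C,u,v,.068)[:2] for u,v in V]); c=P.mean(0)
    a=np.degrees(np.arctan2(*(P-c)[:,::-1].T)); print(np.round(c,4),np.round(np.linalg.norm(P-c,axis=1)*1e3,1),"corner mod60",np.round(a%60,0))
```

```text
[ 0.5021 -0.053 ] [26.8 29.1 28.4 27.9 28.7 28.1] corner mod60 [13. 13. 16. 12. 11. 16.]
[0.4981 0.0389] [27.8 30.9 27.6 27.3 30.8 29.4] corner mod60 [21. 28. 38. 25. 29. 40.]
```

Emit:
{"fn": "drive_tool", "kwargs": {
  "commands": [
    {"wx":0,"wy":0,"wz":0,"dx":0,"dy":0,"dz":0.04,"claw":1},
    {"wx":0,"wy":0,"wz":0,"dx":0,"dy":0,"dz":0.04,"claw":1},
    {"wx":0,"wy":0,"wz":0,"dx":0,"dy":0,"dz":0.04,"claw":1},
    {"wx":0,"wy":0,"wz":0,"dx":0,"dy":0,"dz":0.04,"claw":1},
    {"wx":0,"wy":0,"wz":0,"dx":0,"dy":0,"dz":0.023,"claw":1},
    {"wx":0,"wy":0,"wz":0,"dx":0,"dy":0,"dz":0,"claw":1},
    {"wx":0,"wy":0,"wz":0,"dx":0,"dy":0,"dz":0,"claw":0.7},
    {"wx":0,"wy":0,"wz":0,"dx":0,"dy":0,"dz":0,"claw":0.3},
    {"wx":0,"wy":0,"wz":0,"dx":0,"dy":0,"dz":0,"claw":0.3},
    {"wx":0,"wy":0,"wz":0,"dx":0,"dy":0,"dz":0,"claw":0.3},
    {"wx":0,"wy":0,"wz":0,"dx":0,"dy":0,"dz":0,"claw":0.3}
  ]
}}

```text
clock: 23.9
tool_pos: [0.5021, -0.0523, 0.0415]
eef_rot: [0.8, 0.6, 0.0, 0.0]
contact_force: [0.4, 0.8, 6.7]
opening: 0.585
```

Emit:
{"fn": "drive_tool", "kwargs": {
  "commands": [
    {"wx":0,"wy":0,"wz":0,"dx":0,"dy":0,"dz":-0.02,"claw":0.3},
    {"wx":0,"wy":0,"wz":0,"dx":0,"dy":0,"dz":-0.03,"claw":0.3},
    {"wx":0,"wy":0,"wz":0,"dx":0,"dy":0,"dz":-0.04,"claw":0.3},
    {"wx":0,"wy":0,"wz":0,"dx":0,"dy":0,"dz":-0.04,"claw":0.3},
    {"wx":0,"wy":0,"wz":0,"dx":0,"dy":0,"dz":-0.03,"claw":0.3},
    {"wx":0,"wy":0,"wz":0,"dx":0,"dy":0,"dz":0,"claw":0.3}
  ]
}}

```text
clock: 24.5
tool_pos: [0.5043, -0.0528, 0.2044]
eef_rot: [0.8, 0.599, 0.003, 0.003]
contact_force: [0.6, -0.6, -2.0]
opening: 0.584
```

Emit:
{"fn": "drive_tool", "kwargs": {
  "commands": [
    {"wx":0,"wy":0,"wz":0,"dx":-0.035,"dy":0.001,"dz":0,"claw":0.3},
    {"wx":0,"wy":0,"wz":0,"dx":-0.043,"dy":0.001,"dz":0,"claw":0.3},
    {"wx":0,"wy":0,"wz":0,"dx":-0.043,"dy":0.001,"dz":0,"claw":0.3},
    {"wx":0,"wy":0,"wz":0,"dx":-0.043,"dy":0.001,"dz":0,"claw":0.3},
    {"wx":0,"wy":0,"wz":0,"dx":-0.043,"dy":0.001,"dz":0,"claw":0.3},
    {"wx":0,"wy":0,"wz":0,"dx":-0.043,"dy":0.001,"dz":0,"claw":0.3},
    {"wx":0,"wy":0,"wz":0,"dx":-0.043,"dy":0.001,"dz":0,"claw":0.3},
    {"wx":0,"wy":0,"wz":0,"dx":-0.043,"dy":0.001,"dz":0,"claw":0.3},
    {"wx":0,"wy":0,"wz":-0.08,"dx":-0.04,"dy":0.001,"dz":0,"claw":0.3},
    {"wx":0,"wy":0,"wz":-0.085,"dx":0,"dy":0,"dz":0,"claw":0.3},
    {"wx":0,"wy":0,"wz":0,"dx":0,"dy":0,"dz":0,"claw":0.3}
  ]
}}

```text
clock: 25.6
tool_pos: [0.4034, -0.4165, 0.1992]
eef_rot: [0.749, 0.662, 0.0, -0.001]
contact_force: [0.4, 1.2, -0.9]
opening: 0.586
```

Emit:
{"fn": "drive_tool", "kwargs": {
  "commands": [
    {"wx":0,"wy":0,"wz":0,"dx":0,"dy":0,"dz":0.04,"claw":0.3},
    {"wx":0,"wy":0,"wz":0,"dx":0,"dy":0,"dz":0.04,"claw":0.3},
    {"wx":0,"wy":0,"wz":0,"dx":0,"dy":0,"dz":0.04,"claw":0.3},
    {"wx":0,"wy":0,"wz":0,"dx":0,"dy":0,"dz":0.025,"claw":0.3},
    {"wx":0,"wy":0,"wz":0,"dx":0,"dy":0,"dz":0.01,"claw":0.3},
    {"wx":0,"wy":0,"wz":0,"dx":0,"dy":0,"dz":0,"claw":0.3}
  ]
}}

```text
clock: 26.2
tool_pos: [0.405, -0.4139, 0.0445]
eef_rot: [0.748, 0.664, 0.0, -0.002]
contact_force: [0.1, -0.5, -0.8]
opening: 0.588
```

Emit:
{"fn": "drive_tool", "kwargs": {
  "commands": [
    {"wx":0,"wy":0,"wz":0,"dx":0,"dy":0,"dz":0.001,"claw":0.3},
    {"wx":0,"wy":0,"wz":0,"dx":0,"dy":0,"dz":0,"claw":0.65},
    {"wx":0,"wy":0,"wz":0,"dx":0,"dy":0,"dz":0,"claw":0.85},
    {"wx":0,"wy":0,"wz":0,"dx":0,"dy":0,"dz":0,"claw":0.85},
    {"wx":0,"wy":0,"wz":0,"dx":0,"dy":0,"dz":0,"claw":0.85},
    {"wx":0,"wy":0,"wz":0,"dx":0,"dy":0,"dz":-0.02,"claw":0.85},
    {"wx":0,"wy":0,"wz":0,"dx":0,"dy":0,"dz":-0.04,"claw":0.85},
    {"wx":0,"wy":0,"wz":0,"dx":0,"dy":0,"dz":-0.04,"claw":0.85},
    {"wx":0,"wy":0,"wz":0,"dx":0,"dy":0,"dz":-0.04,"claw":0.85},
    {"wx":0,"wy":0,"wz":0,"dx":0,"dy":0,"dz":-0.04,"claw":0.85},
    {"wx":0,"wy":0,"wz":0,"dx":0,"dy":0,"dz":0,"claw":0.85}
  ]
}}

```text
clock: 27.3
tool_pos: [0.4072, -0.4184, 0.2302]
eef_rot: [0.748, 0.663, 0.001, 0.006]
contact_force: [0.4, -1.0, -0.8]
opening: 0.847
```

```bash
python3 t.py
```

```text
448 282 [18. 20.] 90 283.0 z.05 [ 0.404 -0.418] z.068 [ 0.405 -0.412] z.16 [ 0.408 -0.382]
278 244 [17. 18.] 90 244.0 z.05 [0.493 0.04 ] z.068 [0.492 0.039] z.16 [0.489 0.037]
456 238 [20. 20.] 45 298.0 z.05 [ 0.524 -0.439] z.068 [ 0.523 -0.433] z.16 [ 0.517 -0.401]
414 239 [26. 20.] 8 447.5 z.05 [ 0.518 -0.327] z.068 [ 0.517 -0.322] z.16 [ 0.512 -0.298]
379 233 [25. 20.] 8 428.0 z.05 [ 0.531 -0.233] z.068 [ 0.53 -0.23] z.16 [ 0.523 -0.213]
449 122 [34. 34.] 7 909.5 z.05 [ 0.845 -0.424] z.068 [ 0.839 -0.419] z.16 [ 0.81  -0.388]
```

Emit:
{"fn": "drive_tool", "kwargs": {
  "commands": [
    {"wx":0,"wy":0,"wz":0,"dx":0.042,"dy":0.003,"dz":0,"claw":1},
    {"wx":0,"wy":0,"wz":0,"dx":0.042,"dy":0.003,"dz":0,"claw":1},
    {"wx":0,"wy":0,"wz":0,"dx":0.042,"dy":0.003,"dz":0,"claw":1},
    {"wx":0,"wy":0,"wz":0,"dx":0.042,"dy":0.003,"dz":0,"claw":1},
    {"wx":0,"wy":0,"wz":0,"dx":0.042,"dy":0.003,"dz":0,"claw":1},
    {"wx":0,"wy":0,"wz":0,"dx":0.042,"dy":0.003,"dz":0,"claw":1},
    {"wx":0,"wy":0,"wz":0,"dx":0.042,"dy":0.003,"dz":0,"claw":1},
    {"wx":0,"wy":0,"wz":0,"dx":0.042,"dy":0.004,"dz":0,"claw":1},
    {"wx":0,"wy":0,"wz":0,"dx":0.042,"dy":0.004,"dz":0,"claw":1},
    {"wx":0,"wy":0,"wz":0,"dx":0.042,"dy":0.004,"dz":0,"claw":1},
    {"wx":0,"wy":0,"wz":-0.05,"dx":0.042,"dy":0.004,"dz":0,"claw":1}
  ]
}}

```text
clock: 28.45
tool_pos: [0.4961, 0.0401, 0.2235]
eef_rot: [0.731, 0.682, -0.001, -0.001]
contact_force: [0.4, 0.4, -0.2]
opening: 1.002
```

Emit:
{"fn": "drive_tool", "kwargs": {
  "commands": [
    {"wx":0,"wy":0,"wz":-0.08,"dx":0,"dy":0,"dz":0,"claw":1},
    {"wx":0,"wy":0,"wz":-0.08,"dx":0,"dy":0,"dz":0,"claw":1},
    {"wx":0,"wy":0,"wz":0,"dx":0,"dy":0,"dz":0,"claw":1},
    {"wx":0,"wy":0,"wz":0,"dx":0,"dy":0,"dz":0,"claw":1}
  ]
}}

```text
clock: 28.85
tool_pos: [0.4963, 0.0381, 0.2239]
eef_rot: [0.675, 0.737, -0.001, -0.001]
contact_force: [0.0, 0.2, 0.8]
opening: 1.003
```

Run:
```python
from h import *
st=r.get_state();d=snapshot("wrist");s2=r.get_state();C=cam(d,st)
print(np.round([st["tool_pos"],s2["tool_pos"]],4),np.round(st["eef_rot"],4).tolist())
cv2.imwrite("pics/w6.png",d["color"][:,:,::-1])
```

```text
[[0.4963 0.0381 0.2239]
 [0.4965 0.0379 0.2241]] [0.6755, 0.7374, -0.0007, -0.0006]
```

View pics/w6.png

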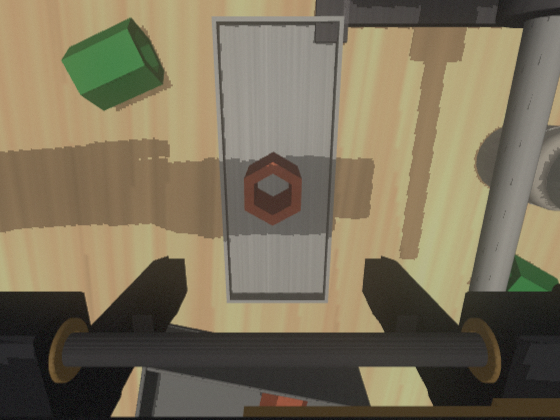

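The last tray sleeve is at (273,196), flats aligned with the jaws as before, and the shaft and the rest of the tray are empty. Descend and grip.

Emit:
{"fn": "drive_tool", "kwargs": {
  "commands": [
    {"wx":0,"wy":0,"wz":0,"dx":0,"dy":0,"dz":0.04,"claw":1},
    {"wx":0,"wy":0,"wz":0,"dx":0,"dy":0,"dz":0.04,"claw":1},
    {"wx":0,"wy":0,"wz":0,"dx":0,"dy":0,"dz":0.04,"claw":1},
    {"wx":0,"wy":0,"wz":0,"dx":0,"dy":0,"dz":0.04,"claw":1},
    {"wx":0,"wy":0,"wz":0,"dx":0,"dy":0,"dz":0.023,"claw":1},
    {"wx":0,"wy":0,"wz":0,"dx":0,"dy":0,"dz":0,"claw":1},
    {"wx":0,"wy":0,"wz":0,"dx":0,"dy":0,"dz":0,"claw":0.7},
    {"wx":0,"wy":0,"wz":0,"dx":0,"dy":0,"dz":0,"claw":0.3},
    {"wx":0,"wy":0,"wz":0,"dx":0,"dy":0,"dz":0,"claw":0.3},
    {"wx":0,"wy":0,"wz":0,"dx":0,"dy":0,"dz":0,"claw":0.3},
    {"wx":0,"wy":0,"wz":0,"dx":0,"dy":0,"dz":0,"claw":0.3}
  ]
}}

```text
clock: 30.0
tool_pos: [0.4965, 0.0383, 0.0425]
eef_rot: [0.675, 0.738, -0.0, -0.0]
contact_force: [-1.5, 0.6, 7.8]
opening: 0.583
```

Emit:
{"fn": "drive_tool", "kwargs": {
  "commands": [
    {"wx":0,"wy":0,"wz":0,"dx":0,"dy":0,"dz":-0.02,"claw":0.3},
    {"wx":0,"wy":0,"wz":0,"dx":0,"dy":0,"dz":-0.03,"claw":0.3},
    {"wx":0,"wy":0,"wz":0,"dx":0,"dy":0,"dz":-0.04,"claw":0.3},
    {"wx":0,"wy":0,"wz":0,"dx":0,"dy":0,"dz":-0.04,"claw":0.3},
    {"wx":0,"wy":0,"wz":0,"dx":0,"dy":0,"dz":-0.03,"claw":0.3},
    {"wx":0,"wy":0,"wz":0,"dx":0,"dy":0,"dz":0,"claw":0.3}
  ]
}}

```text
clock: 30.6
tool_pos: [0.4993, 0.0385, 0.2054]
eef_rot: [0.675, 0.738, 0.003, 0.003]
contact_force: [0.6, 0.2, -1.9]
opening: 0.587
```

Emit:
{"fn": "drive_tool", "kwargs": {
  "commands": [
    {"wx":0,"wy":0,"wz":0,"dx":-0.03,"dy":-0.01,"dz":0,"claw":0.3},
    {"wx":0,"wy":0,"wz":0,"dx":-0.038,"dy":-0.013,"dz":0,"claw":0.3},
    {"wx":0,"wy":0,"wz":0,"dx":-0.038,"dy":-0.013,"dz":0,"claw":0.3},
    {"wx":0,"wy":0,"wz":0,"dx":-0.038,"dy":-0.013,"dz":0,"claw":0.3},
    {"wx":0,"wy":0,"wz":0,"dx":-0.038,"dy":-0.013,"dz":0,"claw":0.3},
    {"wx":0,"wy":0,"wz":0,"dx":-0.038,"dy":-0.013,"dz":0,"claw":0.3},
    {"wx":0,"wy":0,"wz":0,"dx":-0.038,"dy":-0.012,"dz":0,"claw":0.3},
    {"wx":0,"wy":0,"wz":0.1,"dx":-0.037,"dy":-0.012,"dz":0,"claw":0.3},
    {"wx":0,"wy":0,"wz":0.1,"dx":0,"dy":0,"dz":0,"claw":0.3},
    {"wx":0,"wy":0,"wz":0,"dx":0,"dy":0,"dz":0,"claw":0.3}
  ]
}}

```text
clock: 31.6
tool_pos: [0.4237, -0.2651, 0.2006]
eef_rot: [0.746, 0.666, -0.001, -0.001]
contact_force: [1.4, 1.1, -1.9]
opening: 0.589
```

Emit:
{"fn": "drive_tool", "kwargs": {
  "commands": [
    {"wx":0,"wy":0,"wz":0,"dx":0,"dy":0,"dz":0.04,"claw":0.3},
    {"wx":0,"wy":0,"wz":0,"dx":0,"dy":0,"dz":0.04,"claw":0.3},
    {"wx":0,"wy":0,"wz":0,"dx":0,"dy":0,"dz":0.04,"claw":0.3},
    {"wx":0,"wy":0,"wz":0,"dx":0,"dy":0,"dz":0.025,"claw":0.3},
    {"wx":0,"wy":0,"wz":0,"dx":0,"dy":0,"dz":0.01,"claw":0.3},
    {"wx":0,"wy":0,"wz":0,"dx":0,"dy":0,"dz":0,"claw":0.3}
  ]
}}

```text
clock: 32.2
tool_pos: [0.4246, -0.2627, 0.0456]
eef_rot: [0.744, 0.668, 0.0, -0.002]
contact_force: [1.2, 0.1, -1.6]
opening: 0.585
```

Emit:
{"fn": "drive_tool", "kwargs": {
  "commands": [
    {"wx":0,"wy":0,"wz":0,"dx":0,"dy":0,"dz":0.001,"claw":0.3},
    {"wx":0,"wy":0,"wz":0,"dx":0,"dy":0,"dz":0,"claw":0.65},
    {"wx":0,"wy":0,"wz":0,"dx":0,"dy":0,"dz":0,"claw":0.85},
    {"wx":0,"wy":0,"wz":0,"dx":0,"dy":0,"dz":0,"claw":0.85},
    {"wx":0,"wy":0,"wz":0,"dx":0,"dy":0,"dz":0,"claw":0.85},
    {"wx":0,"wy":0,"wz":0,"dx":0,"dy":0,"dz":-0.02,"claw":0.85},
    {"wx":0,"wy":0,"wz":0,"dx":0,"dy":0,"dz":-0.04,"claw":0.85},
    {"wx":0,"wy":0,"wz":0,"dx":0,"dy":0,"dz":-0.05,"claw":0.85},
    {"wx":0,"wy":0,"wz":0,"dx":0,"dy":0,"dz":-0.05,"claw":0.85},
    {"wx":0,"wy":0,"wz":0,"dx":0,"dy":0,"dz":-0.05,"claw":0.85},
    {"wx":0,"wy":0,"wz":0,"dx":0,"dy":0,"dz":-0.05,"claw":0.85},
    {"wx":0,"wy":0,"wz":0,"dx":0,"dy":0,"dz":0,"claw":0.85}
  ]
}}

```text
clock: 33.4
tool_pos: [0.4278, -0.2662, 0.3122]
eef_rot: [0.745, 0.667, 0.002, 0.006]
contact_force: [1.1, -1.0, 0.5]
opening: 0.852
```

```bash
python3 t.py
python3 - <<'E'
from h import *
d=snapshot("top");cv2.imwrite("pics/top2.png",cv2.resize(d["color"],(800,600),interpolation=2)[:,:,::-1]);print(np.round(r.get_state()["q"],2))
E
```

```text
390 273 [18. 21.] 90 283.0 z.05 [ 0.424 -0.265] z.068 [ 0.425 -0.261] z.16 [ 0.426 -0.242]
459 235 [20. 11.] 43 92.0 z.05 [ 0.533 -0.448] z.068 [ 0.531 -0.442] z.16 [ 0.525 -0.409]
407 238 [13. 19.] 8 156.5 z.05 [ 0.521 -0.308] z.068 [ 0.52  -0.304] z.16 [ 0.514 -0.281]
379 233 [25. 20.] 9 427.5 z.05 [ 0.531 -0.233] z.068 [ 0.53 -0.23] z.16 [ 0.523 -0.213]
450 122 [33. 36.] 84 900.0 z.05 [ 0.843 -0.426] z.068 [ 0.838 -0.42 ] z.16 [ 0.809 -0.389]
[ 0.43  0.45  0.06  1.87 -0.03  0.82  0.39]
```

View pics/top2.png

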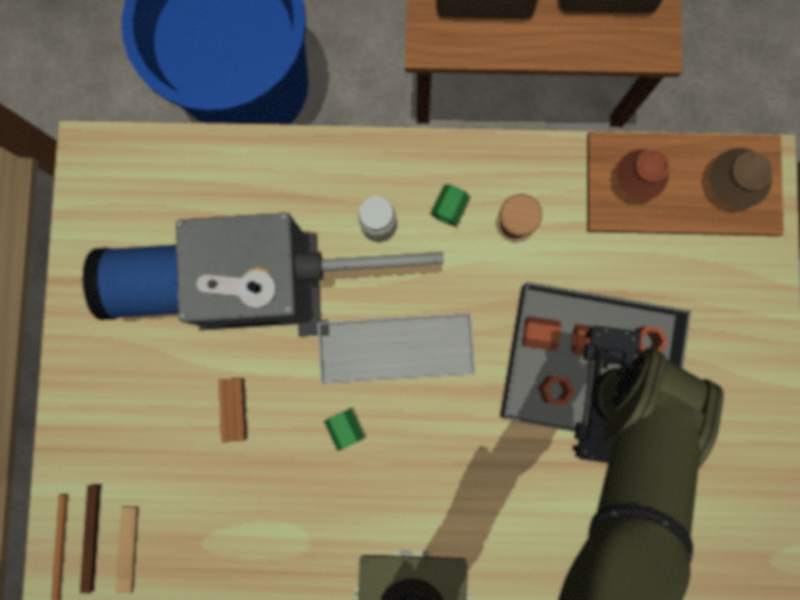

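All five sleeves are inside the tote, and the shaft and tray are empty. The knob is at about (256,288) in this 800×600 picture. Now to the cover.

Emit:
{"fn": "drive_tool", "kwargs": {
  "commands": [
    {"wx":0,"wy":0,"wz":-0.1,"dx":0,"dy":0,"dz":-0.01,"claw":0.85},
    {"wx":0,"wy":0,"wz":-0.1,"dx":0,"dy":0,"dz":-0.01,"claw":0.8},
    {"wx":0,"wy":0,"wz":0,"dx":0.04,"dy":0.016,"dz":0,"claw":0.7},
    {"wx":0,"wy":0,"wz":0,"dx":0.04,"dy":0.016,"dz":0,"claw":0.7},
    {"wx":0,"wy":0,"wz":0,"dx":0.04,"dy":0.016,"dz":0,"claw":0.7},
    {"wx":0,"wy":0,"wz":0,"dx":0.04,"dy":0.016,"dz":0,"claw":0.7},
    {"wx":0,"wy":0,"wz":0,"dx":0.04,"dy":0.016,"dz":0,"claw":0.7},
    {"wx":0,"wy":0,"wz":0,"dx":0.04,"dy":0.016,"dz":0,"claw":0.7},
    {"wx":0,"wy":0,"wz":0,"dx":0.04,"dy":0.016,"dz":0,"claw":0.7},
    {"wx":0,"wy":0,"wz":0,"dx":0.04,"dy":0.016,"dz":0,"claw":0.7}
  ],
  "grip_force": 15
}}

```text
clock: 34.5
tool_pos: [0.5226, 0.0674, 0.3237]
eef_rot: [0.675, 0.738, -0.002, -0.001]
contact_force: [0.4, -1.1, 0.6]
opening: 0.699
```

Emit:
{"fn": "drive_tool", "kwargs": {
  "commands": [
    {"wx":0,"wy":0,"wz":0,"dx":0.04,"dy":0.016,"dz":0,"claw":0.7},
    {"wx":0,"wy":0,"wz":0,"dx":0.04,"dy":0.016,"dz":0,"claw":0.7},
    {"wx":0,"wy":0,"wz":0,"dx":0.04,"dy":0.016,"dz":0,"claw":0.7},
    {"wx":0,"wy":0,"wz":0,"dx":0.04,"dy":0.015,"dz":0,"claw":0.7},
    {"wx":0,"wy":0,"wz":0,"dx":0.04,"dy":0.014,"dz":0,"claw":0.7},
    {"wx":0,"wy":0,"wz":0,"dx":0,"dy":0,"dz":0,"claw":0.7},
    {"wx":0,"wy":0,"wz":0,"dx":0,"dy":0,"dz":0,"claw":0.7}
  ]
}}

```text
clock: 35.2
tool_pos: [0.5811, 0.2724, 0.323]
eef_rot: [0.674, 0.739, -0.002, -0.001]
contact_force: [-0.2, -1.2, -0.2]
opening: 0.703
```

Run:
```python
from h import *
st=r.get_state();d=snapshot("wrist");s2=r.get_state();C=cam(d,st)
print(np.round([st["tool_pos"],s2["tool_pos"]],4),np.round(st["eef_rot"],4).tolist(),np.round(st["q"],2))
cv2.imwrite("pics/w7.png",d["color"][:,:,::-1])
```

```text
[[0.5811 0.2724 0.323 ]
 [0.5816 0.2707 0.3237]] [0.6737, 0.739, -0.0023, -0.0008] [-0.5   0.64 -0.02  1.41  0.01  1.09 -0.43]
```

View pics/w7.png

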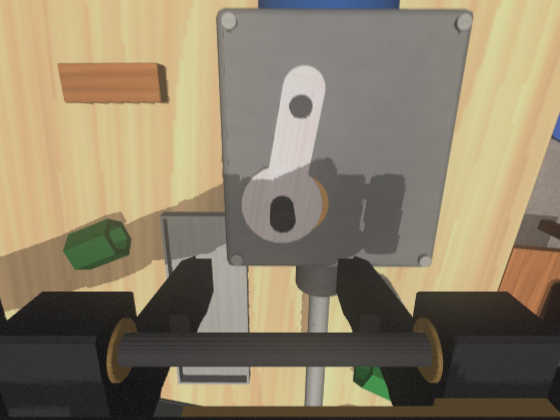

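The knob runs from its base at (282,204) to its top at (283,221), with the pivot screw at (301,106). The brass rim shows on the right of the disc, so the cover is slightly open already. The housing's front left edge is at column ~225.

Run:
```python
from h import *
st=r.get_state();d=snapshot("wrist");C=cam(d,st)
g=cv2.cvtColor(d["color"],cv2.COLOR_RGB2GRAY)
ys,xs=np.where(g[180:245,255:310]<32);print("dark",xs.min()+255,xs.max()+255,ys.min()+180,ys.max()+180)
k=ray(d,C,282.5,221,.247);b=ray(d,C,282,204,.211);p=ray(d,C,301,106,.213)
print("knob top",k,"base",b,"pivot",p,np.linalg.norm(b[:2]-p[:2]),np.linalg.norm(k[:2]-p[:2]))
v=b[:2]-p[:2];print("dir deg",np.degrees(np.arctan2(v[1],v[0])))
```

```text
Traceback (most recent call last):
ValueError: zero-size array to reduction operation minimum which has no identity
```

Run:
```python
from h import *
st=r.get_state();d=snapshot("wrist");C=cam(d,st)
k=ray(d,C,282.5,221,.247);b=ray(d,C,282,204,.211);p=ray(d,C,301,106,.213)
print("knob top",k,"base",b,"pivot",p,np.linalg.norm(b[:2]-p[:2]),np.linalg.norm(k[:2]-p[:2]))
v=b[:2]-p[:2];print("dir deg",np.degrees(np.arctan2(v[1],v[0])))
```

```text
knob top [0.58788757 0.27513498 0.247     ] base [0.58818472 0.27612378 0.211     ] pivot [0.59449216 0.35017557 0.213     ] 0.07431992882334947 0.07533068129217556
dir deg -94.86848006885567
```

Knob–pivot distance comes out at 74–75 mm (given as 75), so the fix is good. Descend and grip the knob lightly.

Emit:
{"fn": "drive_tool", "kwargs": {
  "commands": [
    {"wx":0,"wy":0,"wz":0,"dx":0.0035,"dy":0.007,"dz":0,"claw":0.7},
    {"wx":0,"wy":0,"wz":0,"dx":0,"dy":0,"dz":0.035,"claw":0.7},
    {"wx":0,"wy":0,"wz":0,"dx":0,"dy":0,"dz":0.035,"claw":0.7},
    {"wx":0,"wy":0,"wz":0,"dx":0,"dy":0,"dz":0.023,"claw":0.7},
    {"wx":0,"wy":0,"wz":0,"dx":0,"dy":0,"dz":0,"claw":0.7},
    {"wx":0,"wy":0,"wz":0,"dx":0,"dy":0,"dz":0,"claw":0.4},
    {"wx":0,"wy":0,"wz":0,"dx":0,"dy":0,"dz":0,"claw":0.15},
    {"wx":0,"wy":0,"wz":0,"dx":0,"dy":0,"dz":0,"claw":0.15},
    {"wx":0,"wy":0,"wz":0,"dx":0,"dy":0,"dz":0,"claw":0.1},
    {"wx":0,"wy":0,"wz":0,"dx":0,"dy":0,"dz":0,"claw":0.1}
  ],
  "grip_force": 15
}}

```text
clock: 36.35
tool_pos: [0.5892, 0.2763, 0.2334]
eef_rot: [0.675, 0.738, 0.001, 0.0]
contact_force: [-1.4, -0.3, 0.6]
opening: 0.271
```

Emit:
{"fn": "drive_tool", "kwargs": {
  "commands": [
    {"wx":0,"wy":0,"wz":0,"dx":0,"dy":0,"dz":0,"claw":0.1},
    {"wx":0,"wy":0,"wz":0,"dx":0,"dy":0,"dz":0,"claw":0.1},
    {"wx":0,"wy":0,"wz":0,"dx":0,"dy":0,"dz":0,"claw":0.1}
  ]
}}

```text
clock: 36.65
tool_pos: [0.5889, 0.2759, 0.233]
eef_rot: [0.675, 0.738, -0.0, 0.0]
contact_force: [-0.8, -2.3, 3.6]
opening: 0.197
```

Gripped: 17.4 mm measured against an 18 mm knob. Now the arc.

Emit:
{"fn": "drive_tool", "kwargs": {
  "commands": [
    {"wx":0,"wy":0,"wz":0,"dx":0.0026,"dy":-0.0101,"dz":0,"claw":0.1},
    {"wx":0,"wy":0,"wz":0,"dx":0.0039,"dy":-0.0096,"dz":0,"claw":0.1},
    {"wx":0,"wy":0,"wz":0,"dx":0.0052,"dy":-0.0091,"dz":0,"claw":0.1},
    {"wx":0,"wy":0,"wz":0,"dx":0.0064,"dy":-0.0082,"dz":0,"claw":0.1},
    {"wx":0,"wy":0,"wz":0,"dx":0.0075,"dy":-0.0072,"dz":0,"claw":0.1}
  ]
}}

```text
clock: 37.15
tool_pos: [0.5423, 0.2974, 0.2328]
eef_rot: [0.675, 0.738, -0.0, 0.0]
contact_force: [3.3, -3.0, 0.6]
opening: 0.201
```

Emit:
{"fn": "drive_tool", "kwargs": {
  "commands": [
    {"wx":0,"wy":0,"wz":0,"dx":0.0084,"dy":-0.0061,"dz":0,"claw":0.1},
    {"wx":0,"wy":0,"wz":0,"dx":0.0092,"dy":-0.0049,"dz":0,"claw":0.1},
    {"wx":0,"wy":0,"wz":0,"dx":0.0098,"dy":-0.0036,"dz":0,"claw":0.1},
    {"wx":0,"wy":0,"wz":0,"dx":0.0102,"dy":-0.0022,"dz":0,"claw":0.1},
    {"wx":0,"wy":0,"wz":0,"dx":0.009,"dy":-0.0007,"dz":0,"claw":0.1},
    {"wx":0,"wy":0,"wz":0,"dx":0,"dy":0,"dz":0,"claw":0.1}
  ]
}}

```text
clock: 37.75
tool_pos: [0.5172, 0.3459, 0.2326]
eef_rot: [0.673, 0.74, -0.001, -0.003]
contact_force: [-5.4, -2.1, 6.8]
opening: 0.194
```

Emit:
{"fn": "drive_tool", "kwargs": {
  "commands": [
    {"wx":0,"wy":0,"wz":0,"dx":0.004,"dy":0.0003,"dz":0,"claw":0.1},
    {"wx":0,"wy":0,"wz":0,"dx":0.003,"dy":0.0004,"dz":0,"claw":0.1},
    {"wx":0,"wy":0,"wz":0,"dx":0,"dy":0,"dz":0,"claw":0.1}
  ]
}}

```text
clock: 38.05
tool_pos: [0.5164, 0.3521, 0.2325]
eef_rot: [0.673, 0.739, -0.002, -0.003]
contact_force: [-7.1, -2.6, 8.3]
opening: 0.199
```

Emit:
{"fn": "drive_tool", "kwargs": {
  "commands": [
    {"wx":0,"wy":0,"wz":0,"dx":0.004,"dy":0.0008,"dz":0,"claw":0.1},
    {"wx":0,"wy":0,"wz":0,"dx":0.002,"dy":0.0004,"dz":0,"claw":0.1},
    {"wx":0,"wy":0,"wz":0,"dx":0,"dy":0,"dz":0,"claw":0.1}
  ]
}}

```text
clock: 38.35
tool_pos: [0.5159, 0.3587, 0.2325]
eef_rot: [0.673, 0.74, -0.003, -0.004]
contact_force: [-8.5, -2.3, 9.9]
opening: 0.194
```

Emit:
{"fn": "drive_tool", "kwargs": {
  "commands": [
    {"wx":0,"wy":0,"wz":0,"dx":0.004,"dy":-0.001,"dz":0,"claw":0.1},
    {"wx":0,"wy":0,"wz":0,"dx":0.003,"dy":-0.001,"dz":0,"claw":0.1},
    {"wx":0,"wy":0,"wz":0,"dx":0,"dy":0,"dz":0,"claw":0.1}
  ]
}}

```text
clock: 38.65
tool_pos: [0.5158, 0.3613, 0.2324]
eef_rot: [0.674, 0.739, -0.004, -0.001]
contact_force: [-5.4, -7.1, 9.6]
opening: 0.194
```

Run:
```python
from h import *
st=r.get_state();d=snapshot("wrist");print(np.round(st["tool_pos"],4),np.round(st["contact_force"],1))
cv2.imwrite("pics/w8.png",d["color"][:,:,::-1])
```

```text
[0.5158 0.3613 0.2324] [-5.4 -7.1  9.6]
```

View pics/w8.png

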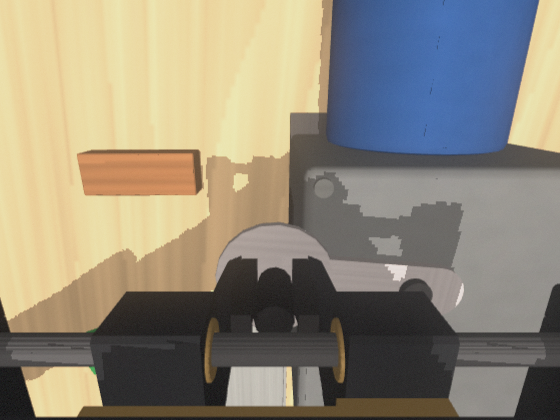

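The knob met its stop: y-force jumped to −7 N and the motion stalled. The arm of the cover now points straight out to −x. Release and lift straight up.

Emit:
{"fn": "drive_tool", "kwargs": {
  "commands": [
    {"wx":0,"wy":0,"wz":0,"dx":0,"dy":0,"dz":0,"claw":0.3},
    {"wx":0,"wy":0,"wz":0,"dx":0,"dy":0,"dz":0,"claw":0.6},
    {"wx":0,"wy":0,"wz":0,"dx":0,"dy":0,"dz":0,"claw":0.6},
    {"wx":0,"wy":0,"wz":0,"dx":0,"dy":0,"dz":0,"claw":0.6},
    {"wx":0,"wy":0,"wz":0,"dx":0,"dy":0,"dz":-0.03,"claw":0.6},
    {"wx":0,"wy":0,"wz":0,"dx":0,"dy":0,"dz":-0.04,"claw":0.6},
    {"wx":0,"wy":0,"wz":0,"dx":0,"dy":0,"dz":-0.04,"claw":0.6},
    {"wx":0,"wy":0,"wz":0,"dx":0,"dy":0,"dz":0,"claw":0.6}
  ]
}}

```text
clock: 39.5
tool_pos: [0.5217, 0.3647, 0.3488]
eef_rot: [0.675, 0.738, 0.006, 0.001]
contact_force: [-0.6, -0.3, -0.4]
opening: 0.602
```

Emit:
{"fn": "drive_tool", "kwargs": {
  "commands": [
    {"wx":0,"wy":0,"wz":0,"dx":-0.04,"dy":-0.02,"dz":0,"claw":0.6},
    {"wx":0,"wy":0,"wz":0,"dx":-0.04,"dy":-0.015,"dz":0,"claw":0.6},
    {"wx":0,"wy":0,"wz":0,"dx":-0.04,"dy":0,"dz":0,"claw":0.6},
    {"wx":0,"wy":0,"wz":0,"dx":-0.04,"dy":0,"dz":0,"claw":0.6},
    {"wx":0,"wy":0,"wz":0,"dx":-0.04,"dy":0,"dz":0,"claw":0.6},
    {"wx":0,"wy":0,"wz":0,"dx":-0.04,"dy":0,"dz":0,"claw":0.6},
    {"wx":0,"wy":0,"wz":0,"dx":0,"dy":0,"dz":0,"claw":0.6}
  ]
}}

```text
clock: 40.2
tool_pos: [0.5064, 0.1132, 0.3424]
eef_rot: [0.678, 0.735, -0.002, 0.001]
contact_force: [-0.2, 0.4, 0.3]
opening: 0.601
```

```bash
python3 t.py
python3 - <<'E'
from h import *
d=snapshot("top");C=cam(d)
cv2.imwrite("pics/top3.png",cv2.resize(d["color"][120:330,80:500],(800,400),interpolation=2)[:,:,::-1])
E
```

```text
448 282 [22. 18.] 11 304.0 z.05 [ 0.405 -0.417] z.068 [ 0.405 -0.411] z.16 [ 0.408 -0.381]
390 273 [22. 18.] 11 306.0 z.05 [ 0.425 -0.263] z.068 [ 0.426 -0.26 ] z.16 [ 0.427 -0.24 ]
456 238 [19. 21.] 90 305.5 z.05 [ 0.522 -0.439] z.068 [ 0.521 -0.433] z.16 [ 0.515 -0.401]
414 239 [26. 20.] 8 452.5 z.05 [ 0.518 -0.327] z.068 [ 0.517 -0.322] z.16 [ 0.512 -0.298]
379 233 [25. 19.] 8 422.5 z.05 [ 0.531 -0.233] z.068 [ 0.53 -0.23] z.16 [ 0.523 -0.213]
450 122 [34. 35.] 90 907.0 z.05 [ 0.844 -0.425] z.068 [ 0.838 -0.419] z.16 [ 0.809 -0.389]
```

View pics/top3.png

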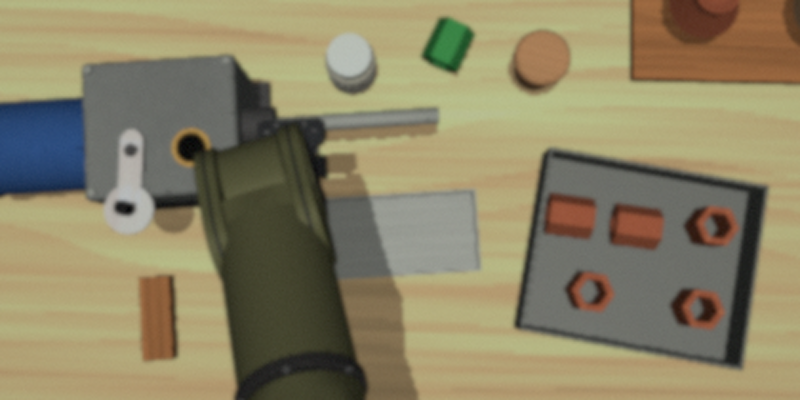

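The port is uncovered at (190,147), the cover disc is at (129,209) and the pivot at (130,150). All five sleeves are in the tote and the bystanders are in place. One numeric check of the cover angle, then I hand in.

Run:
```python
from h import *
d=snapshot("top");C=cam(d)
im=d["color"];P=lambda u,v,z:ray(d,C,80+u*.525,120+v*.525,z)[:2]
hs=cv2.cvtColor(im,cv2.COLOR_RGB2HSV);g=cv2.cvtColor(im,cv2.COLOR_RGB2GRAY)
w=((g>140)&(hs[...,1]<45)).astype(np.uint8);w[:,:]*=1
sub=np.zeros_like(w);sub[180:260,125:170]=w[180:260,125:170]
c=max(cv2.findContours(sub,0,2)[0],key=cv2.contourArea)
print(cv2.boundingRect(c))
p,k,o=P(130,150,.213),P(129,209,.211),P(190,147,.202)
a=lambda x:np.arctan2(*(x-p)[::-1]);print(p,k,o,"angle",(a(o)-a(k))%(2*np.pi),np.linalg.norm(k-p),np.linalg.norm(o-p))
print({n:np.round(ray(d,C,u,v,z)[:2],3) for n,u,v,z in [("jar",263,147,.11),("cup",364,146,.098)]})
```

```text
(134, 188, 27, 55)
[0.58924329 0.35299783] [0.51429648 0.3508433 ] [0.5963549  0.27915986] angle 1.6380743999556924 0.07497776922084926 0.07417965099126847
{'jar': array([0.747, 0.085]), 'cup': array([ 0.759, -0.183])}
```

Angle is about 1.64 rad, within reading error of the 1.65 stop, and both radii are about 75 mm as they should be. Handing in.

```bash
python3 -c "
from plant import r
print(r.finish_job())"
```

```text
the job is handed in; nothing more can be done
None
```

The job is handed in: all five sleeves are in the grey tote, and the cover is swung aside against its stop with the oil port uncovered. No verdict came back. The clock read about 40 s of the 210 s allowed.

- **Sleeves:** Three came off the shaft's open end and two out of the catch tray. The last top picture shows all five inside the tote, two lying and three standing. The shaft was clear in the picture taken before the cover move. The catch tray was empty there too.
- **Cover:** I moved it only after the last sleeve was in. At the stop the force along the swing rose to about 7 N and the motion stalled. From the top view I measured about 1.64 rad against the 1.65 rad stop, within reading error.
- **Bystanders:** The jar, cup and block look unmoved in the before-and-after pictures. I did not measure their positions separately at the end.

**What went less cleanly:**
- The first sleeve turned in the grip, touched the tote floor with about 19 N and was left standing on end. I gripped harder and nearer the middle after that, and the next two from the shaft went in level.
- While gripping the knob the tool saw up to about 10 N, because my swing arc was slightly off.
- TCP (tool point) readings varied by 2 to 8 mm between looks, so I corrected from the wrist camera before most of the grasps.

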